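Clamp a glued blank in the lever press and hold it

TASK

Lay the square two-tone wooden blank in the two saddles of the lever press, between the anvil and the ram, and let go of it. Then flip the safety catch fully over, and only after that pull the wooden-handled lever towards the anvil until the blank is squeezed firmly end to end between ram and anvil. Finish while still holding the lever pulled, and leave the bowl, the finial and the collar where they are.

Things in the scene. Friction and masses are not known exactly. Their poses are not given: they have to be found in the camera images.
- press: Lever press fixed to the bench: grey base plate 360 x 150 x 20 mm. Origin: centre of the plate's underside, at bench height. x runs along the plate from anvil end (-x) to lever end (+x), z up. 'Press x, y, z' below are mm in this frame. A ram guide block, 44 mm wide, stands at press x 30 to 60, top z = 84. Place and heading vary.
- seat (a point): Where the blank's centre belongs, press (-75, 0, 57); its underside rests at z = 45, length along press x. Steel saddles 12 mm thick at press x = -112 and -38 have a 27 mm slot between ears, straight up to z = 62, then flared to 40 mm wide at z = 77 (53 mm over the outside). Between the saddles 62 mm are free for fingers, down to the plate at z = 20. Lengthwise 10 mm off is fine.
- anvil: Fixed steel block of the press, 34 x 50 x 65 mm; its flat face towards the ram is at press x = -135, z 20 to 85. Origin: centre of its underside.
- ram: Horizontal steel ram, centreline at press y = 0, z = 57, with a round flat nose of 28 mm diameter. Origin: centre of the nose's flat face, at press x = -5 when the lever is at rest (130 mm clear between nose and anvil). Linked to the lever: it advances towards the anvil (-x) 33 mm per rad of lever.
- blank: Loose wooden blank, a square bar 110 x 24 x 24 mm, about 60 g, one half pale and one half dark wood. Origin: centre of its underside; x along its length, z up. Lies flat on the bench to the robot's right (-y) at the start. Either end may face the anvil.
- blank_centre (a point): The centre of the blank, 12 mm above its underside.
- catch (a joint): Safety catch, rad. Hinged on an 8 mm rod along press x (18 to 125) at y = -58, z = 100, carried by a post at x = 78. 0 (starts 0 to 0.15): on, its 10 mm square bar lies level across the lever's front (x = 120, from the hinge to y = +12) and blocks it. 1.5: fully flipped (stop), bar upright, top z = 170. Flipped means above 1.1. Stays where left; takes 1 to 2 N at the tab.
- catch_tab (a point): Point on the catch's thumb tab, 35 mm from the hinge line. The tab is a steel plate 26 mm wide (along press x), 6 mm thick, reaching 52 mm out from the hinge line: upright at press x = 30, y = -58 (top z = 152) when the catch is on. Pushing it over towards press -y raises the joint value; at 1.5 it lies level, pointing to -y. It is on the side of the press away from the robot.
- lever_angle (a joint): Spring lever, rad; pivot axis along press y at x = 100, z = 27. 0: at rest, leaning 0.45 rad away from the anvil (to +x). Grows as pulled towards the anvil; stop at 0.9. With the blank in, ram and anvil both bear on it at about 0.6. About 3 N at the grip starts it, 5 N at 0.6; each newton more adds 6 N on the blank. Springs back if let go. The catch blocks it until flipped.
- lever_grip (a point): Grip point of the lever: on the centreline of its round wooden crossbar handle (24 mm diameter, 90 mm long, level along press y from y = 8 to 98, on one side of the lever's top only), 55 mm out from the shaft, 205 mm from the pivot axis. At rest at press (189, 55, 212), at 0.6 rad at about (69, 55, 230). Nothing stands beside or under the bar.
- bowl: Loose turned wooden bowl, 120 mm across, 50 mm high, right of the press. Origin: centre of its underside. To be left alone.
- finial: Loose small turned finial standing upright, 44 mm across at its foot, 75 mm high. Origin: centre of its underside. To be left alone.
- collar: Loose steel collar lying flat on the bench just beyond the press, 68 mm across with a 32 mm hole, 30 mm high. Origin: centre of its underside. To be left alone.
- lever: The lever: steel shaft of 16 mm diameter, 212 mm long, with the wooden crossbar handle at its top. Origin: on its pivot axis, at press (100, 0, 27).
Not all that is in view belongs to the job. What is shaped like the blank but pink or purple is not meant.

How it is judged (in metres and radians):
On the way, in this order (a step that is already met when the one before it is completed fails the run):
1. the blank lies in both saddles, let go, with the catch still on (x of blank_centre in the frame of press between -0.082 and -0.058 m and y of blank_centre in the frame of press between -0.005 and 0.005 m and z of blank_centre in the frame of press between 0.052 and 0.063 m and angle between the x axis of blank and the x axis of press, either way round below 0.07 rad and contact force between the fingers and blank below 0.2 N and value of joint catch below 0.6 rad and value of joint lever_angle below 0.1 rad), for 0.2 s.
2. the catch is flipped over while the lever is still at rest (value of joint catch above 1.1 rad and value of joint lever_angle below 0.1 rad), for 0.2 s.
3. the lever is pulled and the blank is squeezed between ram and anvil (value of joint lever_angle above 0.45 rad and contact force between each of ram, anvil and blank above 10 N), for 0.2 s.
At the end, for the whole second after the job is handed in: The blank lies straight in both saddles (within 5 mm sideways and 0.07 rad), against the anvil, squeezed with more than 10 N by the ram and by the anvil, untouched by the robot; the catch is flipped (above 1.0 rad); the robot's fingers still hold the lever, at 0.45 to 0.85 rad (all of step 3 and x of blank_centre in the frame of press between -0.085 and -0.075 m and y of blank_centre in the frame of press between -0.005 and 0.005 m and z of blank_centre in the frame of press between 0.052 and 0.063 m and angle between the x axis of blank and the x axis of press, either way round below 0.07 rad and value of joint catch above 1 rad and value of joint lever_angle below 0.85 rad and contact force between the arm and blank below 0.2 N and contact force between the fingers and ram below 0.2 N and contact force between the fingers and lever above 1 N); the arm keeps its last pose, push and grip.
It fails at once if the lever is forced while the catch is on (value of joint lever_angle above 0.12 rad and value of joint catch below 0.7 rad).
It fails at once if the bowl, the finial or the collar is moved or tipped (distance of any of bowl, finial, collar from where it was at the start of the episode above 0.025 m or angle between any of bowl, finial, collar's own z axis and vertical above 0.3 rad).
It also fails if it takes over 56 s, if anything falls off the work surface, if the arm or the gripper's body presses on something with over 40 N, if the wrist force passes 120 N, or if a joint passes its speed limit or range.

ROBOT

A 7-joint arm with a two-finger parallel gripper is mounted at the origin on the work surface. World frame = base frame: x ahead of the robot, y to its left, z up, the work surface at z = 0. Lengths are in mm, angles in rad, forces in N, time in s.
With the tool pointing down it reaches from about 425 to 950 mm from the base axis. Payload 16.7 kg.
Tool frame: the origin (TCP) lies between the finger pads; the fingertips stand finger_overhang ahead of it and the grasp point (between the pads) lies 5 mm behind it (finger_overhang is the distance from the TCP to the fingertips, in mm); x points along the fingers, y is the direction in which the jaws open and shut, and the axes are right-handed (so a half turn about x gives the same grasp; the last joint's range is limited). The gripper opens to 94 mm and grips with 3 to 60 N. Pads are 16 mm wide; open, the fingers measure 119 mm over their backs; the gripper's body (75 mm by 177 mm) begins 78 mm behind the grasp point.
Start: joints at [-1.319, 0.426, 0.074, 1.606, -0.034, 1.111, -0.067], TCP at [263.355, 621.465, 219.467] pointing down, gripper open.
Joint ranges: [-2.85, 2.85], [-0.5, 2.14], [-1.23, 1.37], [0.21, 2.46], [-1.02, 4.16], [0.16, 2.05], [-2.73, 2.73]. Speed limits (rad/s): [1.89, 1.89, 2.39, 2.39, 3.01, 3.01, 3.01].

INTERFACE

Orientations are given as a unit quaternion [w, x, y, z].
In Python, from plant import get_obs, read_camera, calibration, sign_off, cut_out, finger_overhang gives the robot as it stands.
- The arm moves only by the tool send_rows, never from a script. Its argument "commands" is a list of rows, each an object with "xyz": the shift along the tool's x, y, z in units of 25 mm (1.0 is 25 mm), a list of three; "roll": the turn about the tool's x in units of 5 degrees (1.0 is 5 degrees). A call has 1 to 10 rows; each row shifts and turns the commanded pose from where the row before left it, along the tool's axes as they then stand; what a row does not reach is not made up. A row lasts 1/12 s, in which the tool goes at most 41.7 mm and 7.16 degrees, less where a joint would pass 70% of its speed; a pose out of reach is approached as far as the arm can. A call is refused whole if a number of a shift passes 1 or a number of a turn 1, either way. A call with a gripper value outside its range is refused whole. "fingers" is the finger opening in mm, from 0 to 94, set as the call begins (left out, the last holds). The fingers move at their own pace and stop on an object; "newtons" is the grip in N (left out, the last holds). Time passes only in rows, so rows that do not move let the fingers close. It gives the time, the measured TCP pose, the force and the opening at its end, in the units of the state.
- get_obs(): the state, without advancing time (a new reading comes with each control period).
- read_camera(name): name is "scene" or "top" or "wrist"; returns the picture (400x640x3 uint8, red, green, blue); there is no depth.
- calibration(name): a dict with "K" (3x3 intrinsics, pixels), "R" (3x3) and "t" (3): a world point X has camera coordinates R X + t. Camera axes: x right, y down, z forward; pixel columns grow to the right and rows downward; lengths in mm; the calibration is good to about 2 mm. A picture is of the moment at which its call begins: read the wrist's pose just before it. calibration takes no time and is no camera call; for the wrist camera it gives the pose at the moment of the call.
- sign_off(): hands the job in, once; it reports no verdict.
Trained networks look in the newest picture that a camera, given by its name, has taken for a name from the list of things; names that differ only in an ending like _2 or _b are one class to them, and where a whole thing is asked for, a point or a joint stands for the part that bears it (a point fixed in the world has none). Each returns a list of dicts, best first, with "conf" (0 to 1); they miss things now and then, are a little off and sometimes report something else, mostly with a low value. They report only what shows in the picture. A call takes as long as a camera call. They do not tell look-alikes from the thing itself.
- cut_out(query, camera): "pixels" (400x640 bool, what is visible of it) and "extent" ([left, top, right, bottom] in pixels, round what is visible of it).
The state is a dict: "time": time; "joints": joint angles; "qvel": joint speeds; "effort": joint torques, N m; "position": TCP position; "tool_rot": TCP orientation; "contact_force": force on the tool from outside, world axes, zero at the start; "torque": the same for the moment, N m; "opening": finger opening in mm.
Only numpy, scipy, OpenCV 4.12 (cv2) and the standard library are available. Lean on these libraries where they do the work, as an engineer would, in place of code of your own. Each camera call takes 0.05 s, during which the arm holds its last target.

## Working session

There is one attempt and no reset: what is moved stays moved. The work goes in short steps, Python scripts to look and compute and a tool call to move; the robot and the scene stay as the last step left them, time stands still between calls to the robot, and variables do not carry over. Pictures are saved under pics/ and viewed, and the job is handed in when it is done.

Besides the shell and the picture viewer there is one more tool, called after "Call:" by a JSON object that holds its "name" and its "arguments", one argument or row to a line. send_rows: Moves the arm, as the interface text tells. Its arguments: {"type":"object","properties":{"commands":{"type":"array","items":{"type":"object","properties":{"xyz":{"type":"array","items":{"type":"number"}},"roll":{"type":"number"}}}},"fingers":{"type":"number"},"newtons":{"type":"number"}},"required":["commands"]}

```bash
ls; mkdir -p pics; python3 - <<'E'
from plant import *
import cv2,numpy as np
print(finger_overhang)
o=get_obs();print({k:np.round(v,3).tolist() for k,v in o.items()})
for n in ["scene","top","wrist"]:
    im=read_camera(n);cv2.imwrite(f"pics/{n}0.png",im[:,:,::-1]);c=calibration(n);print(n,{k:np.round(v,3).tolist() for k,v in c.items()})
E
```

```text
pics
14.0
{'time': 0.0, 'joints': [-1.32, 0.427, 0.074, 1.607, -0.034, 1.111, -0.067], 'qvel': [-0.001, -0.001, 0.001, -0.001, 0.001, 0.001, 0.0], 'effort': [-0.001, -93.581, 3.667, -45.42, -0.049, 0.02, 0.0], 'position': [263.204, 621.068, 218.771], 'tool_rot': [0.693, 0.14, 0.693, -0.141], 'contact_force': [-0.446, -0.487, -0.542], 'torque': [0.05, 0.033, -0.031], 'opening': 94.021}
scene {'K': [[459.203, 0.0, 317.9], [0.0, 459.203, 206.863], [0.0, 0.0, 1.0]], 'R': [[-0.73, 0.683, 0.005], [0.433, 0.469, -0.77], [-0.528, -0.56, -0.638]], 't': [471.783, -64.433, 1597.195]}
top {'K': [[470.482, 0.0, 315.161], [0.0, 470.482, 208.406], [0.0, 0.0, 1.0]], 'R': [[0.014, -1.0, 0.007], [-0.985, -0.015, -0.171], [0.171, -0.004, -0.985]], 't': [-113.395, 551.483, 1244.323]}
wrist {'K': [[285.959, 0.0, 320.939], [0.0, 285.959, 198.139], [0.0, 0.0, 1.0]], 'R': [[0.391, 0.921, -0.001], [0.896, -0.38, 0.23], [0.212, -0.09, -0.973]], 't': [-673.867, -24.368, 389.075]}
```

View pics/scene0.png

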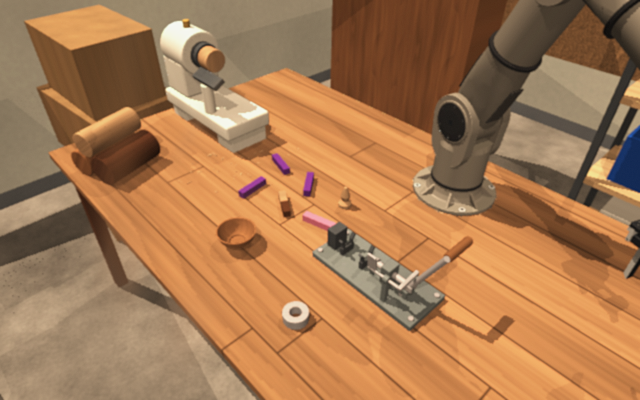

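View pics/top0.png

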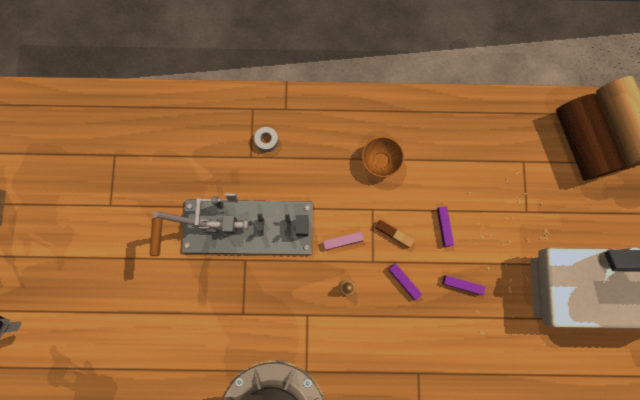

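View pics/wrist0.png

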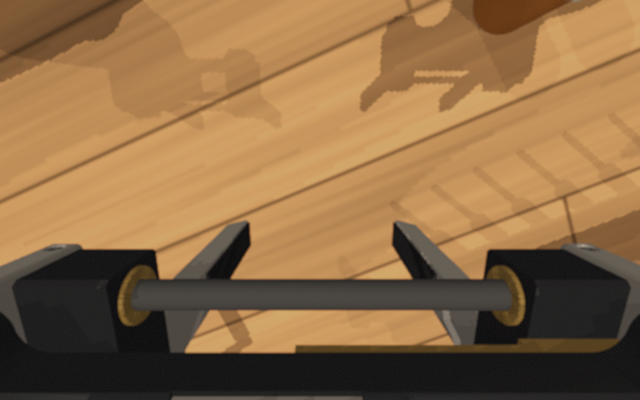

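```bash
cat > h.py <<'E'
from plant import *
import cv2,numpy as np
from scipy.spatial.transform import Rotation as Rn
def grab(n,save=None):
    c=calibration(n);c={k:np.array(v,float) for k,v in c.items()};im=np.array(read_camera(n))
    if save: cv2.imwrite(f"pics/{save}.png",im[:,:,::-1])
    return im,c
def proj(c,X):
    X=np.atleast_2d(X);p=(c["R"]@X.T).T+c["t"];p=(c["K"]@p.T).T;return p[:,:2]/p[:,2:]
def unproj(c,uv,z):
    uv=np.atleast_2d(np.array(uv,float));d=(np.linalg.inv(c["K"])@np.c_[uv,np.ones(len(uv))].T).T@c["R"]
    o=-c["R"].T@c["t"];s=(z-o[2])/d[:,2];return o+d*s[:,None]
def crop(im,x0,y0,x1,y1,f,name):
    cv2.imwrite(f"pics/{name}.png",cv2.resize(im[y0:y1,x0:x1,::-1],None,fx=f,fy=f,interpolation=cv2.INTER_CUBIC))
def toolrot(o):
    q=np.array(o["tool_rot"]);return Rn.from_quat([q[1],q[2],q[3],q[0]])
E
python3 - <<'E'
from h import *
for n in ["top","scene"]:
    im,c=grab(n)
    np.savez(f"{n}0.npz",im=im,**c)
    for q in ["press","blank","bowl","finial","collar","catch_tab","lever_grip","anvil","catch","lever"]:
        for d in cut_out(q,n)[:4]:
            m=d["pixels"];ys,xs=np.nonzero(m);print(n,q,round(d["conf"],2),np.round(d["extent"]),xs.mean().round(1),ys.mean().round(1),m.sum())
            if n=="top" and q in("press","blank"): np.save(f"m_{q}_{round(d['conf'],2)}.npy",m)
    if n=="top":
        crop(im,145,180,345,280,4,"topcrop");crop(im,320,200,480,310,5,"topblank")
    else: crop(im,300,200,500,340,4,"scenecrop")
E
ls *.npy
```

```text
top blank 0.94 [436. 208. 453. 248.] 445.1 226.2 455
top blank 0.92 [372. 220. 411. 250.] 394.7 233.7 422
top blank 0.81 [445. 277. 484. 296.] 464.2 285.0 375
top blank 0.62 [326. 235. 363. 251.] 343.7 240.4 374
top bowl 0.69 [361. 134. 404. 175.] 382.9 156.5 1342
top bowl 0.27 [196. 194. 239. 226.] 211.8 204.8 265
top finial 0.63 [340. 281. 358. 296.] 347.1 287.7 195
top collar 0.6 [252. 129. 282. 151.] 266.0 139.4 449
top catch_tab 0.63 [193. 190. 237. 225.] 210.9 205.7 222
top lever_grip 0.67 [150. 216. 207. 256.] 165.0 228.2 661
top anvil 0.8 [297. 214. 311. 238.] 302.0 225.4 272
top catch 0.7 [194. 194. 238. 226.] 211.0 205.5 269
top lever 0.87 [152. 212. 205. 256.] 164.0 228.9 671
scene press 0.61 [314. 231. 473. 330.] 386.7 277.5 6093
scene blank 0.68 [272. 150. 289. 173.] 279.7 162.6 207
scene blank 0.65 [303. 213. 332. 228.] 316.7 220.3 307
scene blank 0.59 [305. 176. 313. 195.] 308.0 182.6 137
scene blank 0.55 [280. 192. 290. 215.] 283.7 203.4 179
scene bowl 0.86 [216. 216. 255. 248.] 235.4 231.5 1017
scene finial 0.72 [338. 186. 350. 208.] 344.3 198.1 209
scene collar 0.96 [280. 300. 308. 330.] 294.7 314.6 638
scene catch_tab 0.73 [364. 254. 419. 290.] 387.7 271.2 284
scene lever_grip 0.75 [408. 239. 473. 287.] 443.4 259.7 717
scene lever_grip 0.32 [277. 192. 290. 218.] 283.6 203.0 207
scene anvil 0.84 [328. 221. 346. 254.] 336.0 234.4 436
scene catch 0.66 [368. 254. 417. 287.] 380.7 267.6 177
scene lever 0.67 [405. 236. 473. 289.] 444.2 259.0 690
m_blank_0.62.npy
m_blank_0.81.npy
m_blank_0.92.npy
m_blank_0.94.npy
```

View pics/topcrop.png

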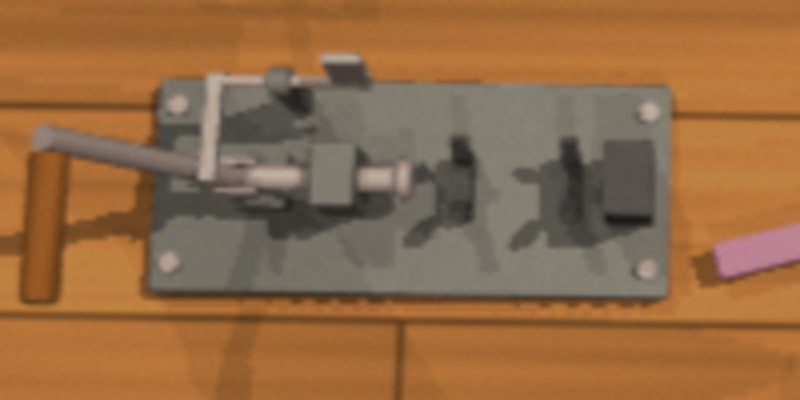

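View pics/topblank.png

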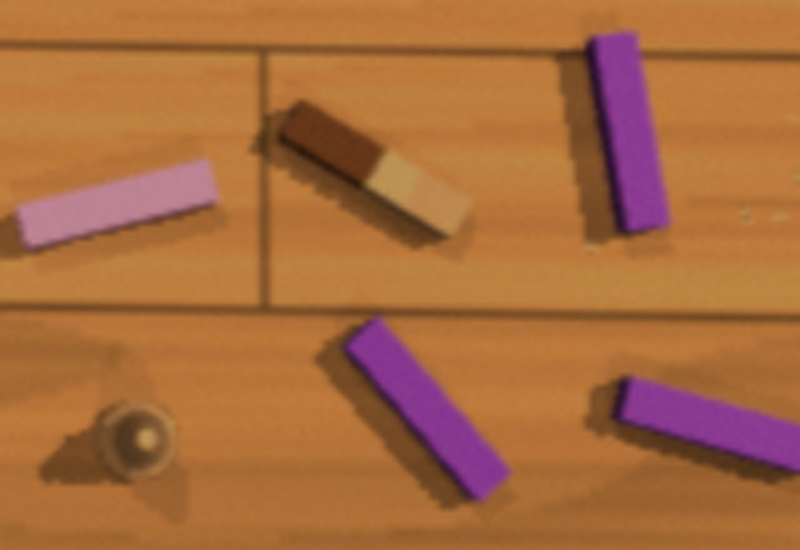

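View pics/scenecrop.png

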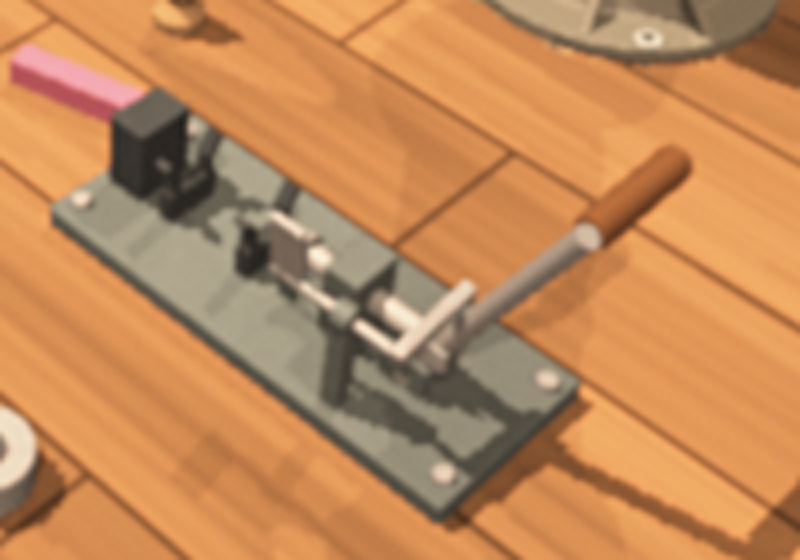

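```bash
cat > fit.py <<'E'
from h import *
from scipy.optimize import least_squares
T=dict(np.load("top0.npz"));S=dict(np.load("scene0.npz"))
tp=[((160,78),(180,-75,20)),((672,87),(-180,-75,20)),((667,294),(-180,75,20)),((150,290),(180,75,20)),((605,140),(-135,-25,85)),((655,140),(-169,-25,85)),((652,219),(-169,25,85)),((45,149),None)]
sc=[((52,210),(-180,-75,20)),((578,385),(180,75,20)),((437,512),(180,-75,20)),((113,113),(-169,-25,85)),((146,136),(-135,-25,85)),((187,98),(-135,25,85))]
def pw(p,X):
    c,s=np.cos(p[2]),np.sin(p[2]);X=np.array(X,float);return np.array([p[0]+c*X[0]-s*X[1],p[1]+s*X[0]+c*X[1],X[2]])
def res(p,full=False):
    r=[]
    for pts,cam,o in((tp,T,(145,180)),(sc,S,(300,200))):
        for uv,X in pts:
            if X is None: continue
            r.append(proj(cam,pw(p,X))[0]-((np.array(uv)-1.5)/4+o))
    return np.array(r) if full else np.ravel(r)
p=least_squares(res,[480,140,1.57],x_scale=[10,10,.1],loss="soft_l1").x
if __name__=="__main__":
    print(p);print(res(p,True).round(1))
    np.save("press.npy",p)
    for n,X in dict(seat=(-75,0,57),grip=(189,55,212),tab=(30,-58,135),ax=(-135,0,85)).items(): print(n,pw(p,X).round(1))
    # blank: min area rect of its mask, projected on z=24 (side faces show slightly)
    b=[((301,100),0),((471,204),0),((445,238),0),((282,136),0)]
    uv=[(np.array(q)-2)/5+(320,200) for q,_ in b]; W=unproj(T,uv,24); print(W.round(1),np.linalg.norm(np.diff(W[[0,1,2,3,0]],axis=0),axis=1).round(1));print("centre",W.mean(0))
    d=W[1]-W[0]+W[2]-W[3];print("ang",np.arctan2(d[1],d[0]))
    m=np.load("m_blank_0.92.npy");ys,xs=np.nonzero(m);r=cv2.minAreaRect(unproj(T,np.c_[xs,ys],24)[:,:2].astype(np.float32));print(r)
    for n,z,uv in(("bowl",50,(382.9,154)),("finial",40,(347,288)),("collar",30,(266,138))): print(n,unproj(T,[uv],z).round(0))
E
python3 fit.py
```

```text
[505.47324145  82.40381046   1.56293048]
[[ 0.2 -1.1]
 [ 0.1 -0.4]
 [ 0.1  1.3]
 [-1.1 -0.7]
 [-0.4 -0.1]
 [-0.1  0.2]
 [ 0.1 -0.9]
 [-1.  -2.2]
 [ 1.4 -1.4]
 [ 0.7 -0.9]
 [-0.7 -0.5]
 [-0.6 -0.2]
 [ 1.6  1.3]]
seat [504.9   7.4  57. ]
grip [452.  271.8 212. ]
tab [563.7 111.9 135. ]
ax [504.4 -52.6  85. ]
[[ 528.4 -286.    24. ]
 [ 471.6 -379.7   24. ]
 [ 452.5 -364.9   24. ]
 [ 508.  -275.2   24. ]] [109.6  24.1 105.5  23.1]
centre [ 490.14072343 -326.46469515   24.        ]
ang -2.120007003818496
((489.8332214355469, -326.9298095703125), (113.46602630615234, 29.671247482299805), 59.07964324951172)
bowl [[ 710. -293.   50.]]
finial [[ 339. -194.   40.]]
collar [[758.  38.  30.]]
```

```bash
cat > to.py <<'E'
import sys
from h import *
# usage: to.py x y z [jawangle rad]; prints shift in units along tool axes, and roll in 5 deg units
o=get_obs();R=toolrot(o).as_matrix();p=np.array(o["position"])
print("t",round(o["time"],2),"pos",p.round(1),"axes x",R[:,0].round(3),"y",R[:,1].round(3),"z",R[:,2].round(3),"op",round(o["opening"],1),"F",np.round(o["contact_force"],1),"j",np.round(o["joints"],2))
a=[float(v) for v in sys.argv[1:]]
if len(a)>=3:
    print("shift units",(R.T@(np.array(a[:3])-p)/25).round(2))
if len(a)>3:
    y=np.array([np.cos(a[3]),np.sin(a[3]),0]); ang=np.degrees(np.arctan2(y@R[:,2],y@R[:,1])); print("roll units",round(ang/5,2),"or",round((ang-180*np.sign(ang))/5,2))
E
python3 to.py 560 300 300 2.59; python3 to.py 490 -326 220 3.134
```

```text
t 1.25 pos [263.4 621.5 219.5] axes x [-0.  0. -1.] y [ 0.39   0.921 -0.   ] z [ 0.921 -0.39  -0.   ] op 94.2 F [-0.3  0.6  0.4] j [-1.32  0.43  0.07  1.61 -0.03  1.11 -0.07]
shift units [-3.22 -7.21 15.94]
roll units -16.27 or 19.73
t 1.25 pos [263.4 621.5 219.5] axes x [-0.  0. -1.] y [ 0.39   0.921 -0.   ] z [ 0.921 -0.39  -0.   ] op 94.2 F [-0.3  0.6  0.4] j [-1.32  0.43  0.07  1.61 -0.03  1.11 -0.07]
shift units [-2.000e-02 -3.136e+01  2.313e+01]
roll units -22.51 or 13.49
```

Call:
{"name": "send_rows", "arguments": {
  "commands": [
    {"xyz":[-0.3,-0.45,1.0]},
    {"xyz":[-0.3,-0.45,1.0]},
    {"xyz":[-0.3,-0.45,1.0]},
    {"xyz":[-0.3,-0.45,1.0]},
    {"xyz":[-0.3,-0.45,1.0]},
    {"xyz":[-0.3,-0.45,1.0]},
    {"xyz":[-0.3,-0.45,1.0]},
    {"xyz":[-0.3,-0.45,1.0]},
    {"xyz":[-0.3,-0.45,1.0]},
    {"xyz":[-0.3,-0.45,1.0]}
  ],
  "fingers": 60
}}

```text
invalid input at $.commands[0]: expected keys xyz, roll
```

Call:
{"name": "send_rows", "arguments": {
  "commands": [
    {"xyz":[0,-0.45,1.0]},
    {"xyz":[0,-0.45,1.0]},
    {"xyz":[0,-0.45,1.0]},
    {"xyz":[0,-0.45,1.0]},
    {"xyz":[0,-0.45,1.0]},
    {"xyz":[0,-0.45,1.0]},
    {"xyz":[0,-1,0.3]},
    {"xyz":[0,-1,0.3]},
    {"xyz":[0,-1,0.3]},
    {"xyz":[0,-1,0.3]}
  ]
}}

```text
invalid input at $.commands[0]: expected keys xyz, roll
```

```bash
python3 to.py 490 -326 220 -0.55
```

```text
t 1.25 pos [263.4 621.5 219.5] axes x [-0.  0. -1.] y [ 0.39   0.921 -0.   ] z [ 0.921 -0.39  -0.   ] op 94.2 F [-0.3  0.6  0.4] j [-1.32  0.43  0.07  1.61 -0.03  1.11 -0.07]
shift units [-2.000e-02 -3.136e+01  2.313e+01]
roll units 19.71 or -16.29
```

Roll is required in each row.

Call:
{"name": "send_rows", "arguments": {
  "commands": [
    {"xyz":[-0.3,-0.45,1.0],"roll":0},
    {"xyz":[-0.3,-0.45,1.0],"roll":0},
    {"xyz":[-0.3,-0.45,1.0],"roll":0},
    {"xyz":[-0.3,-0.45,1.0],"roll":0},
    {"xyz":[-0.3,-0.45,1.0],"roll":0},
    {"xyz":[-0.3,-0.45,1.0],"roll":0},
    {"xyz":[-0.3,-0.45,1.0],"roll":0},
    {"xyz":[-0.3,-0.45,1.0],"roll":0},
    {"xyz":[-0.3,-0.45,1.0],"roll":0},
    {"xyz":[-0.3,-0.45,1.0],"roll":0}
  ],
  "fingers": 60
}}

```text
time: 2.08
position: [450.4, 419.2, 295.0]
tool_rot: [0.693, 0.141, 0.693, -0.141]
contact_force: [-0.5, -0.7, -0.1]
opening: 60.0
```

Call:
{"name": "send_rows", "arguments": {
  "commands": [
    {"xyz":[0,-0.45,1.0],"roll":0},
    {"xyz":[0,-0.45,1.0],"roll":0},
    {"xyz":[0,-0.45,1.0],"roll":0},
    {"xyz":[0,-0.45,1.0],"roll":0},
    {"xyz":[0,-0.45,1.0],"roll":0},
    {"xyz":[0,-0.45,1.0],"roll":0},
    {"xyz":[0,-1,0.3],"roll":0},
    {"xyz":[0,-1,0.3],"roll":0},
    {"xyz":[0,-1,0.3],"roll":0},
    {"xyz":[0,-1,0.3],"roll":0}
  ]
}}

```text
time: 2.92
position: [549.8, 194.6, 294.4]
tool_rot: [0.693, 0.141, 0.693, -0.141]
contact_force: [0.2, -0.1, -0.2]
opening: 59.9
```

```bash
python3 to.py 490 -326 220 -0.55
```

```text
t 2.92 pos [549.8 194.6 294.4] axes x [-0. -0. -1.] y [ 0.39   0.921 -0.   ] z [ 0.921 -0.39  -0.   ] op 59.9 F [ 0.2 -0.1 -0.2] j [-0.7   0.22  0.29  1.74 -0.07  1.19  0.79]
shift units [  2.98 -20.1    5.93]
roll units 19.71 or -16.29
```

Call:
{"name": "send_rows", "arguments": {
  "commands": [
    {"xyz":[0,-1,0.3],"roll":0},
    {"xyz":[0,-1,0.3],"roll":0},
    {"xyz":[0,-1,0.3],"roll":0},
    {"xyz":[0,-1,0.3],"roll":0},
    {"xyz":[0,-1,0.3],"roll":0},
    {"xyz":[0,-1,0.3],"roll":0},
    {"xyz":[0,-1,0.3],"roll":0},
    {"xyz":[0,0,0],"roll":0},
    {"xyz":[0,0,0],"roll":0}
  ]
}}

```text
time: 3.67
position: [530.0, 13.1, 294.8]
tool_rot: [0.693, 0.142, 0.693, -0.142]
contact_force: [0.8, 0.4, 0.6]
opening: 59.9
```

```bash
python3 - <<'E'
from h import *
from fit import pw
im,c=grab("wrist","w1");np.savez("w1.npz",im=im,**c)
p=np.load("press.npy")
o=get_obs();print(np.round(o["position"],1))
a=im.copy()
for X in [(180,75,20),(180,-75,20),(-180,75,20),(-180,-75,20),(-135,25,85),(-135,-25,85),(-5,0,57),(-112,20,77),(-112,-20,77),(-38,20,77),(-38,-20,77),(17,-58,152),(43,-58,152)]:
    u=proj(c,pw(p,X))[0].astype(int);cv2.circle(a,tuple(int(v) for v in u),3,(0,255,0),1)
cv2.imwrite("pics/w1a.png",a[:,:,::-1])
E
```

```text
[530.1  14.4 294.7]
```

View pics/w1a.png

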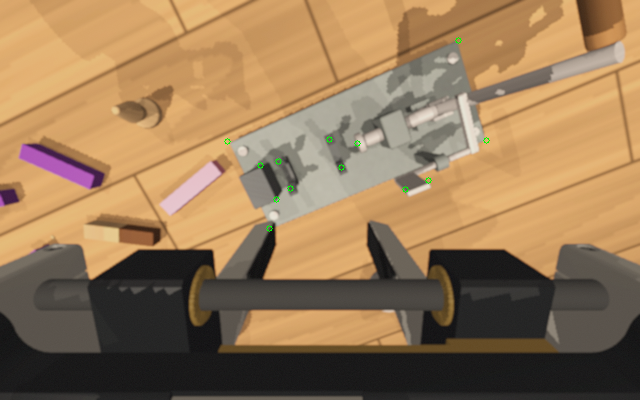

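```bash
python3 - <<'E'
from h import *
d=np.load("w1.npz");crop(d["im"],210,30,510,240,2.6,"w1c")
crop(d["im"],210,120,360,230,5.3,"w1d")
E
```

```text
(no output)
```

View pics/w1c.png

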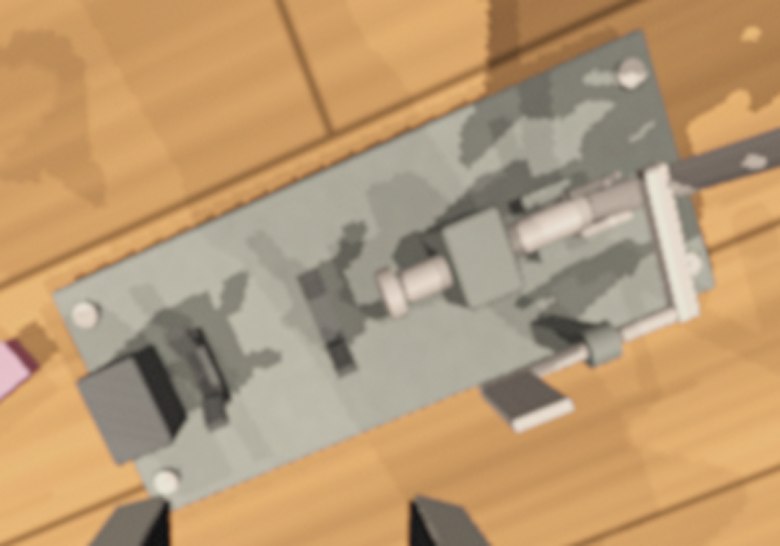

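View pics/w1d.png

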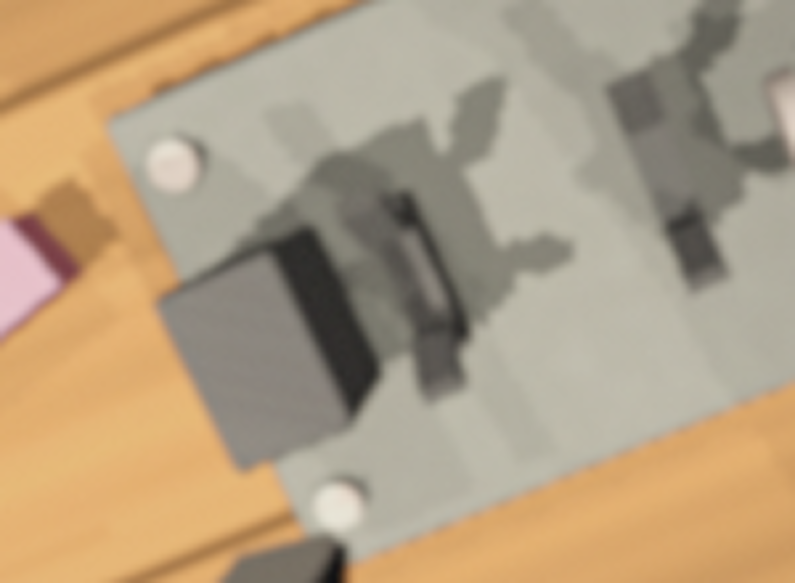

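```bash
cat > fit2.py <<'E'
from fit import *
W=dict(np.load("w1.npz"))
pc=[((55,293),(-180,75,20)),((641,32),(180,75,20)),((714,285),(180,-75,20))]
pd=[((160,300),(-169,25,85)),((270,250),(-135,25,85)),((350,418),(-135,-25,85)),((243,470),(-169,-25,85)),((423,402),(-118,-26.5,77)),((465,385),(-106,-26.5,77)),((688,290),(-44,-26.5,77)),((727,272),(-32,-26.5,77)),((610,88),(-44,26.5,77)),((107,123),(-180,75,20))]
def r2(p,full=False):
    r=[]
    for pts,f,o in((pc,2.6,(210,30)),(pd,5.3,(210,120))):
        for uv,X in pts: r.append(proj(W,pw(p,X))[0]-((np.array(uv)-(f-1)/2)/f+o))
    return np.array(r) if full else np.ravel(r)
q=least_squares(r2,[505,82,1.56],x_scale=[10,10,.1],loss="soft_l1").x
print(q);print(r2(q,True).round(1))
a=least_squares(lambda p:np.r_[r2(p),res(p)],[505,82,1.56],x_scale=[10,10,.1],loss="soft_l1").x
print("joint",a);np.save("press2.npy",q)
E
python3 fit2.py
```

```text
[505.73818533  82.75875905   1.5701278 ]
[[-2.6 -0.1]
 [ 1.5 -2.6]
 [ 2.4  0.8]
 [-2.2  0.2]
 [ 0.2 -0.5]
 [ 1.3  1.9]
 [-1.1  1.6]
 [ 0.1 -0.2]
 [ 0.2 -0.4]
 [ 0.1 -0.1]
 [ 1.  -0.2]
 [-0.5  1.1]
 [-1.6 -0.5]]
joint [505.83935638  82.6594192    1.56776938]
```

```bash
python3 to.py 490 -326 220 -0.55
```

```text
t 3.72 pos [530.1  14.4 294.7] axes x [ 0.  0. -1.] y [0.391 0.92  0.   ] z [ 0.92  -0.391  0.   ] op 59.9 F [-0.2  0.2  0.3] j [-0.51  0.12  0.4   1.85 -0.05  1.18  1.08]
shift units [  2.98 -13.16   3.84]
roll units 19.7 or -16.3
```

Call:
{"name": "send_rows", "arguments": {
  "commands": [
    {"xyz":[0,-1,0.3],"roll":0},
    {"xyz":[0,-1,0.3],"roll":0},
    {"xyz":[0,-1,0.3],"roll":0},
    {"xyz":[0,-1,0.3],"roll":0},
    {"xyz":[0,-1,0.3],"roll":0},
    {"xyz":[0,-1,0.3],"roll":0},
    {"xyz":[0,-1,0.3],"roll":0},
    {"xyz":[0.2,-1,0.3],"roll":0},
    {"xyz":[0.2,-1,0.3],"roll":0},
    {"xyz":[0.2,-1,0.3],"roll":0}
  ]
}}

```text
time: 4.55
position: [502.2, -245.0, 279.3]
tool_rot: [0.693, 0.14, 0.693, -0.14]
contact_force: [-0.0, -0.9, 0.1]
opening: 60.0
```

Call:
{"name": "send_rows", "arguments": {
  "commands": [
    {"xyz":[0.2,-1,0.3],"roll":1},
    {"xyz":[0.2,-1,0.3],"roll":1},
    {"xyz":[0.2,-1,0.3],"roll":1},
    {"xyz":[0.2,0,0],"roll":1},
    {"xyz":[0.2,0,0],"roll":1},
    {"xyz":[0.2,0,0],"roll":1},
    {"xyz":[0.2,0,0],"roll":1},
    {"xyz":[0.2,0,0],"roll":1},
    {"xyz":[0.2,0,0],"roll":1},
    {"xyz":[0.2,0,0],"roll":1}
  ]
}}

```text
time: 5.38
position: [487.4, -320.5, 229.0]
tool_rot: [0.568, 0.421, 0.568, -0.421]
contact_force: [0.3, -0.0, 0.4]
opening: 60.0
```

Call:
{"name": "send_rows", "arguments": {
  "commands": [
    {"xyz":[0.0,0,0],"roll":1},
    {"xyz":[0,0,0],"roll":1},
    {"xyz":[0,0,0],"roll":1},
    {"xyz":[0,0,0],"roll":1},
    {"xyz":[0,0,0],"roll":1},
    {"xyz":[0,0,0],"roll":1},
    {"xyz":[0,0,0],"roll":1},
    {"xyz":[0,0,0],"roll":1},
    {"xyz":[0,0,0],"roll":1},
    {"xyz":[0,0,0],"roll":0.7}
  ]
}}

```text
time: 6.22
position: [487.5, -320.4, 229.2]
tool_rot: [-0.345, -0.617, -0.345, 0.617]
contact_force: [-0.1, 0.4, -0.1]
opening: 60.1
```

```bash
python3 to.py 490 -326 17 -0.55;python3 - <<'E'
from h import *
im,c=grab("wrist","w2");np.savez("w2.npz",im=im,**c)
E
```

```text
t 6.22 pos [ 487.5 -320.4  229.2] axes x [-0.  0. -1.] y [ 0.852 -0.524 -0.   ] z [-0.524 -0.852  0.   ] op 60.1 F [-0.1  0.4 -0.1] j [-0.28  0.4   0.99  1.84 -0.37  1.1   0.29]
shift units [8.49 0.21 0.14]
roll units -0.02 or 35.98
```

View pics/w2.png

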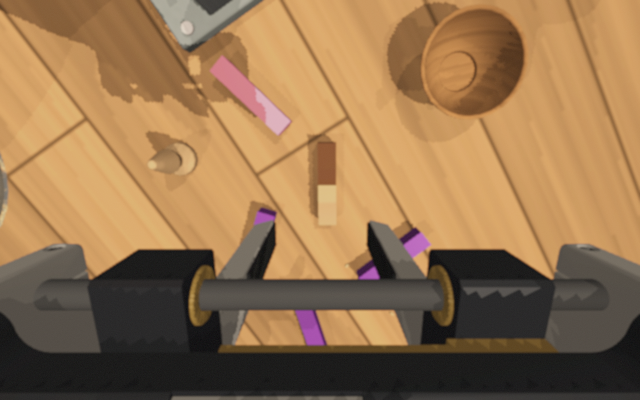

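```bash
python3 - <<'E'
from h import *
d=dict(np.load("w2.npz"));crop(d["im"],290,120,370,240,5,"w2c")
E
```

```text
(no output)
```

View pics/w2c.png

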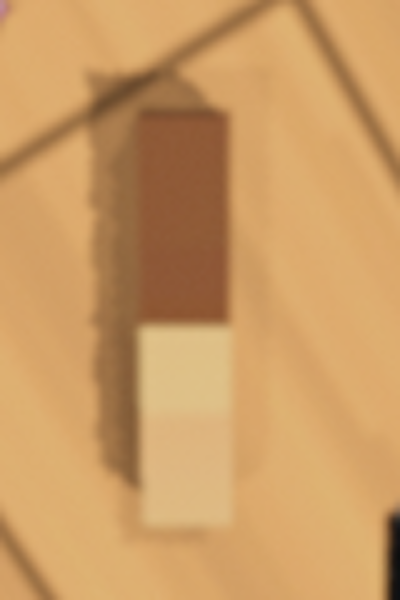

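```bash
python3 - <<'E'
from h import *
c=dict(np.load("w2.npz"))
uv=[(np.array(q)-2)/5+(290,120) for q in [(138,111),(228,111),(232,526),(143,526),(184,323)]]
W=unproj(c,uv,24);print(W.round(1));print(np.linalg.norm(np.diff(W[[0,1,2,3,0]],axis=0),axis=1));print(W[:4].mean(0));d=W[0]-W[3]+W[1]-W[2];print(np.arctan2(d[1],d[0]))
print(-c["R"].T@c["t"])
E
python3 to.py 489 -324 17 -0.55
```

```text
[[ 511.3 -274.2   24. ]
 [ 530.7 -286.2   24. ]
 [ 474.6 -381.8   24. ]
 [ 454.  -369.1   24. ]
 [ 492.7 -327.1   24. ]]
[ 22.87396796 110.8722569   24.21161952 110.86230431]
[ 492.62804141 -327.81857321   24.        ]
1.0337560920541669
[ 523.19207468 -264.88364518  394.12147416]
t 6.27 pos [ 487.5 -320.4  229.1] axes x [-0.001  0.    -1.   ] y [ 0.85  -0.527 -0.001] z [-0.527 -0.85   0.   ] op 60.0 F [-0.6  0.  -0.3] j [-0.28  0.4   0.99  1.84 -0.38  1.1   0.29]
shift units [8.48 0.13 0.09]
roll units -0.06 or 35.94
```

Call:
{"name": "send_rows", "arguments": {
  "commands": [
    {"xyz":[0.9,0.28,0.15],"roll":-0.15},
    {"xyz":[1,0,0],"roll":0},
    {"xyz":[1,0,0],"roll":0},
    {"xyz":[1,0,0],"roll":0},
    {"xyz":[1,0,0],"roll":0},
    {"xyz":[1,0,0],"roll":0},
    {"xyz":[1,0,0],"roll":0},
    {"xyz":[0.9,0,0],"roll":0},
    {"xyz":[0.6,0,0],"roll":0},
    {"xyz":[0,0,0],"roll":0}
  ]
}}

```text
time: 7.1
position: [489.6, -327.1, 16.7]
tool_rot: [-0.349, -0.613, -0.352, 0.615]
contact_force: [-0.4, 0.4, -0.2]
opening: 60.2
```

Call:
{"name": "send_rows", "arguments": {
  "commands": [
    {"xyz":[0,0,0],"roll":0},
    {"xyz":[0,0,0],"roll":0},
    {"xyz":[0,0,0],"roll":0},
    {"xyz":[0,0,0],"roll":0},
    {"xyz":[0,0,0],"roll":0},
    {"xyz":[0,0,0],"roll":0}
  ],
  "fingers": 10,
  "newtons": 25
}}

```text
time: 7.6
position: [490.7, -328.7, 20.0]
tool_rot: [0.35, 0.615, 0.35, -0.614]
contact_force: [1.9, -0.6, 5.9]
opening: 23.6
```

```bash
python3 to.py 505.6 7.7 180 0
```

```text
t 7.6 pos [ 490.7 -328.7   20. ] axes x [ 0.001 -0.    -1.   ] y [ 0.86  -0.511  0.001] z [-0.511 -0.86  -0.   ] op 23.6 F [ 1.9 -0.6  5.9] j [-0.06  0.67  0.73  1.97 -0.65  0.74  0.53]
shift units [ -6.4   -6.35 -11.87]
roll units -6.14 or 29.86
```

Call:
{"name": "send_rows", "arguments": {
  "commands": [
    {"xyz":[-0.4,0,0],"roll":0},
    {"xyz":[-0.8,0,0],"roll":0},
    {"xyz":[-0.8,0,0],"roll":0},
    {"xyz":[-0.9,0,0],"roll":-0.9},
    {"xyz":[-0.9,0,0],"roll":-0.9},
    {"xyz":[-0.9,0,0],"roll":-0.9},
    {"xyz":[-0.9,0,0],"roll":-0.9},
    {"xyz":[-0.8,0,0],"roll":-0.9},
    {"xyz":[0,0,0],"roll":-0.9},
    {"xyz":[0,0,0],"roll":-0.8}
  ]
}}

```text
time: 8.43
position: [490.6, -329.0, 181.6]
tool_rot: [0.503, 0.498, 0.501, -0.497]
contact_force: [0.1, -1.3, -1.1]
opening: 23.7
```

```bash
python3 to.py 505.6 7.7 180 -0.003; python3 - <<'E'
from h import *
im,c=grab("wrist","w3");np.savez("w3.npz",im=im,**c)
E
```

```text
t 8.43 pos [ 490.6 -329.   181.6] axes x [ 0.002 -0.001 -1.   ] y [1.    0.009 0.002] z [ 0.009 -1.     0.001] op 23.7 F [ 0.1 -1.3 -1.1] j [-0.12  0.41  0.78  1.87 -0.35  0.99  0.82]
shift units [  0.05   0.72 -13.46]
roll units 0.13 or -35.87
```

View pics/w3.png

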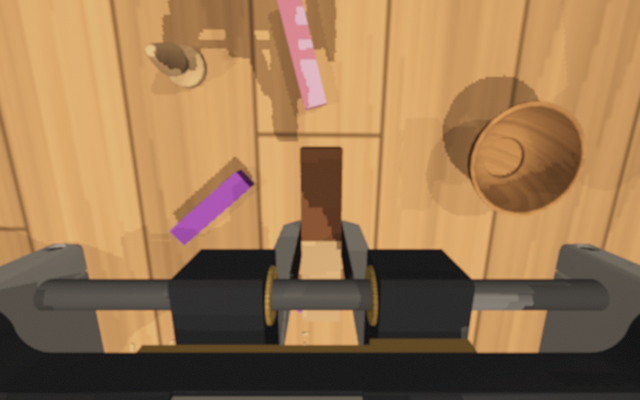

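```bash
python3 - <<'E'
from h import *
c=dict(np.load("w3.npz"));o=get_obs();p=np.array(o["position"])
W=unproj(c,[(301.5,148.5),(341.5,148.5),(301.5,238),(343,238)],p[2]+4);print((W-p).round(1), (-c["R"].T@c["t"]-p).round(1))
crop(c["im"],270,130,380,260,5,"w3c")
E
```

```text
[[-10.4  55.4   4. ]
 [ 11.9  55.6   4. ]
 [-10.8   2.4   4. ]
 [ 14.2   2.6   4. ]] [1.000e-01 6.540e+01 1.655e+02]
```

View pics/w3c.png

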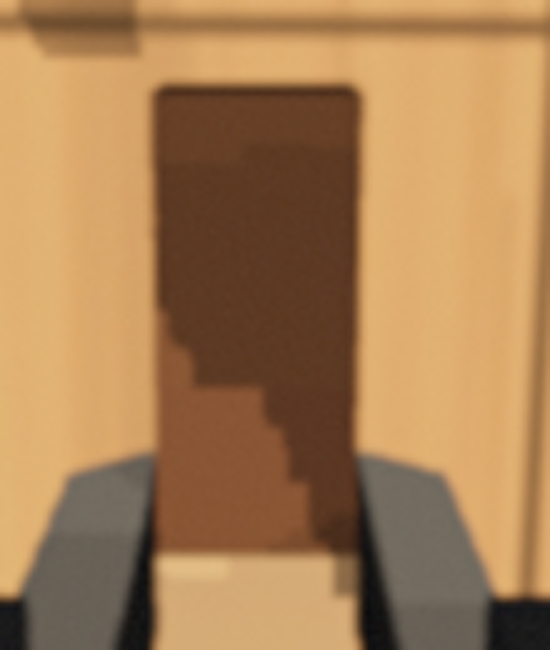

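Call:
{"name": "send_rows", "arguments": {
  "commands": [
    {"xyz":[0,0.1,-0.7],"roll":0.1},
    {"xyz":[0,0.1,-1],"roll":0},
    {"xyz":[0,0.1,-1],"roll":0},
    {"xyz":[0,0.1,-1],"roll":0},
    {"xyz":[0,0.1,-1],"roll":0},
    {"xyz":[0,0.1,-1],"roll":0},
    {"xyz":[0,0,-1],"roll":0},
    {"xyz":[0,0,-1],"roll":0},
    {"xyz":[0,0,-1],"roll":0},
    {"xyz":[0,0,-1],"roll":0}
  ]
}}

```text
time: 9.32
position: [505.7, -85.2, 179.8]
tool_rot: [-0.498, -0.502, -0.499, 0.502]
contact_force: [1.1, -0.4, -0.5]
opening: 23.6
```

Call:
{"name": "send_rows", "arguments": {
  "commands": [
    {"xyz":[0,0,-1],"roll":0},
    {"xyz":[0,0,-1],"roll":0},
    {"xyz":[0,0,-1],"roll":0},
    {"xyz":[0,0,-0.5],"roll":0},
    {"xyz":[0,0,0],"roll":0},
    {"xyz":[0,0,0],"roll":0},
    {"xyz":[0,0,0],"roll":0}
  ]
}}

```text
time: 9.9
position: [506.3, 0.4, 179.7]
tool_rot: [-0.499, -0.501, -0.499, 0.501]
contact_force: [-0.1, 0.2, -0.3]
opening: 23.6
```

```bash
python3 to.py 505.6 9.5 130 -0.004; python3 - <<'E'
from h import *
im,c=grab("wrist","w4");np.savez("w4.npz",im=im,**c)
im,c=grab("top","t4");crop(im,145,180,345,280,4,"t4c")
E
```

```text
t 9.9 pos [5.063e+02 4.000e-01 1.797e+02] axes x [-0. -0. -1.] y [ 1.    -0.006 -0.   ] z [-0.006 -1.     0.   ] op 23.6 F [-0.1  0.2 -0.3] j [-0.78  0.24  0.76  2.05 -0.21  0.92  0.09]
shift units [ 1.99 -0.03 -0.36]
roll units -0.02 or 35.98
```

View pics/w4.png

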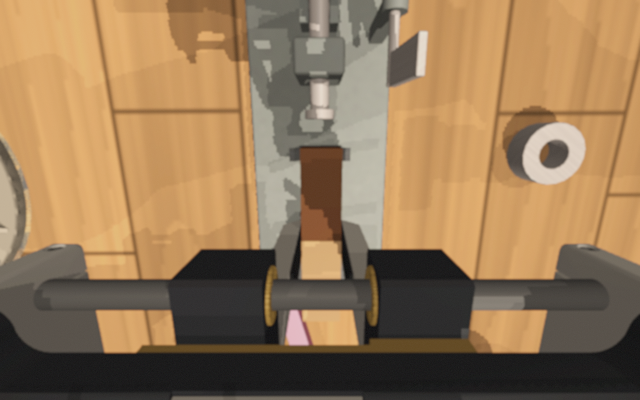

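```bash
python3 - <<'E'
from h import *
im=np.load("w4.npz")["im"];crop(im,240,70,400,200,5,"w4c")
E
```

```text
(no output)
```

View pics/w4c.png

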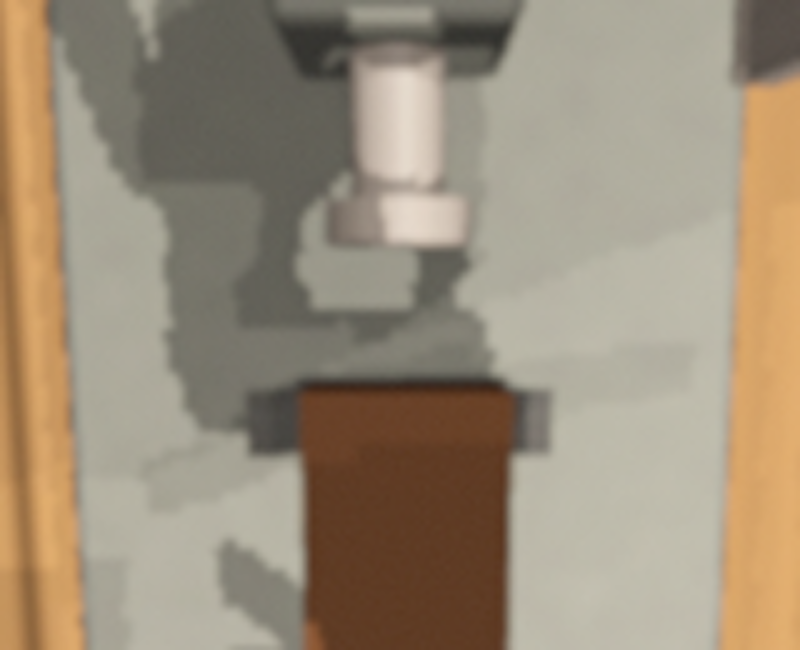

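Call:
{"name": "send_rows", "arguments": {
  "commands": [
    {"xyz":[0,-0.05,-0.36],"roll":0},
    {"xyz":[0.7,0,0],"roll":0},
    {"xyz":[0.8,0,0],"roll":0},
    {"xyz":[0.8,0,0],"roll":0},
    {"xyz":[0.6,0,0],"roll":0},
    {"xyz":[0.5,0,0],"roll":0},
    {"xyz":[0.4,0,0],"roll":0},
    {"xyz":[0,0,0],"roll":0},
    {"xyz":[0,0,0],"roll":0}
  ]
}}

```text
time: 10.75
position: [505.1, 10.1, 84.4]
tool_rot: [-0.499, -0.501, -0.499, 0.501]
contact_force: [-0.3, -0.4, -0.6]
opening: 23.8
```

```bash
python3 to.py 505 9.5 65 -0.004; python3 - <<'E'
from h import *
im,c=grab("wrist");crop(im,240,50,400,250,4,"w5")
E
```

```text
t 10.75 pos [505.1  10.1  84.4] axes x [-0.001 -0.    -1.   ] y [ 1.    -0.004 -0.001] z [-0.004 -1.     0.   ] op 23.8 F [-0.3 -0.4 -0.6] j [-0.69  0.39  0.66  2.13 -0.36  0.73  0.21]
shift units [ 0.78 -0.    0.02]
roll units -0.01 or 35.99
```

View pics/w5.png

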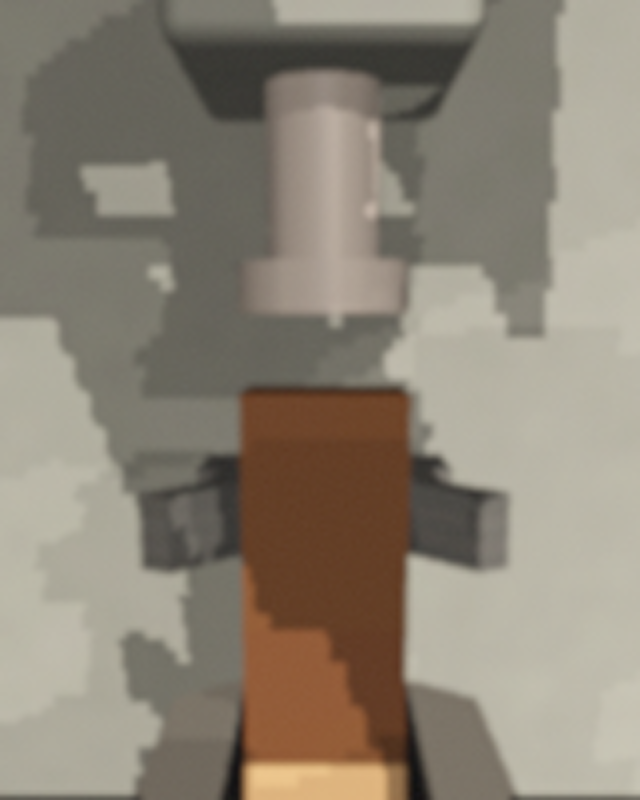

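Call:
{"name": "send_rows", "arguments": {
  "commands": [
    {"xyz":[0.2,0,0],"roll":0},
    {"xyz":[0.2,0,0],"roll":0},
    {"xyz":[0.2,0,0],"roll":0},
    {"xyz":[0.08,0,0],"roll":0},
    {"xyz":[0,0,0],"roll":0}
  ]
}}

```text
time: 11.22
position: [504.9, 10.3, 67.0]
tool_rot: [-0.499, -0.501, -0.499, 0.501]
contact_force: [0.2, -0.7, -1.0]
opening: 23.9
```

Call:
{"name": "send_rows", "arguments": {
  "commands": [
    {"xyz":[0.08,0,0],"roll":0},
    {"xyz":[0.08,0,0],"roll":0},
    {"xyz":[0,0,0],"roll":0}
  ]
}}

```text
time: 11.47
position: [505.3, 10.3, 64.0]
tool_rot: [0.499, 0.501, 0.499, -0.501]
contact_force: [-3.5, -0.3, 13.0]
opening: 24.0
```

Call:
{"name": "send_rows", "arguments": {
  "commands": [
    {"xyz":[-0.04,0,0],"roll":0},
    {"xyz":[0,0,0],"roll":0},
    {"xyz":[0,0,0],"roll":0},
    {"xyz":[0,0,0],"roll":0}
  ],
  "fingers": 50
}}

```text
time: 11.8
position: [505.3, 10.4, 64.5]
tool_rot: [0.499, 0.501, 0.499, -0.501]
contact_force: [-0.7, 0.1, -0.2]
opening: 46.9
```

```bash
python3 to.py 505 10 200 -0.004; python3 - <<'E'
from h import *
im,c=grab("wrist");crop(im,240,50,400,250,4,"w6")
E
```

```text
t 11.8 pos [505.3  10.4  64.5] axes x [ 0. -0. -1.] y [ 1.    -0.004  0.   ] z [-0.004 -1.     0.   ] op 46.9 F [-0.7  0.1 -0.2] j [-0.67  0.43  0.64  2.14 -0.4   0.69  0.24]
shift units [-5.42 -0.01  0.01]
roll units 0.0 or -36.0
```

View pics/w6.png

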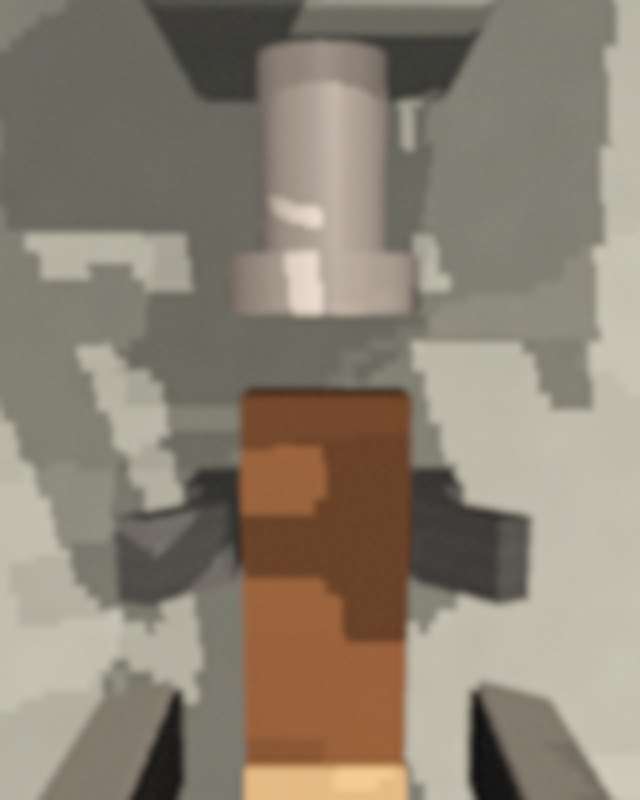

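Call:
{"name": "send_rows", "arguments": {
  "commands": [
    {"xyz":[-0.3,0,0],"roll":0},
    {"xyz":[-0.6,0,0],"roll":0},
    {"xyz":[-0.8,0,0],"roll":0},
    {"xyz":[-1,0,0],"roll":0},
    {"xyz":[-1,0,0],"roll":0},
    {"xyz":[-1,0,0],"roll":0},
    {"xyz":[-0.7,0,0],"roll":0},
    {"xyz":[0,0,0],"roll":0}
  ]
}}

```text
time: 12.52
position: [506.7, 10.2, 203.0]
tool_rot: [0.5, 0.503, 0.498, -0.5]
contact_force: [-0.5, 0.4, 1.0]
opening: 50.3
```

Call:
{"name": "send_rows", "arguments": {
  "commands": [
    {"xyz":[0,0,1],"roll":0},
    {"xyz":[0,0,1],"roll":0},
    {"xyz":[0,0,1],"roll":0},
    {"xyz":[0,0,1],"roll":0},
    {"xyz":[0,0,0],"roll":0},
    {"xyz":[0,0,0],"roll":0}
  ],
  "fingers": 0
}}

```text
time: 13.02
position: [504.4, -90.9, 199.4]
tool_rot: [-0.498, -0.501, -0.498, 0.502]
contact_force: [-0.1, 0.5, -0.8]
opening: 13.5
```

```bash
python3 to.py 505 10 200 -0.004; python3 - <<'E'
from h import *
im,c=grab("wrist","w7");np.savez("w7.npz",im=im,**c)
im,c=grab("scene","s7");crop(im,300,200,500,340,4,"s7c")
E
```

```text
t 13.02 pos [504.4 -90.9 199.4] axes x [-0. -0. -1.] y [ 1.    -0.007 -0.   ] z [-0.007 -1.     0.   ] op 13.5 F [-0.1  0.5 -0.8] j [-0.65  0.23  0.82  2.02 -0.2   0.97  0.27]
shift units [-0.03 -0.   -4.04]
roll units -0.03 or 35.97
```

View pics/w7.png

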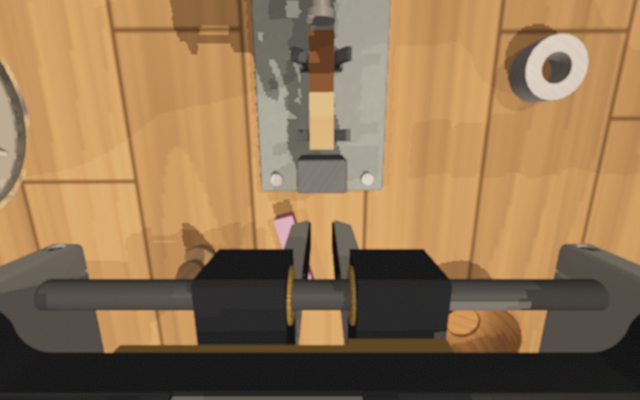

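View pics/s7c.png

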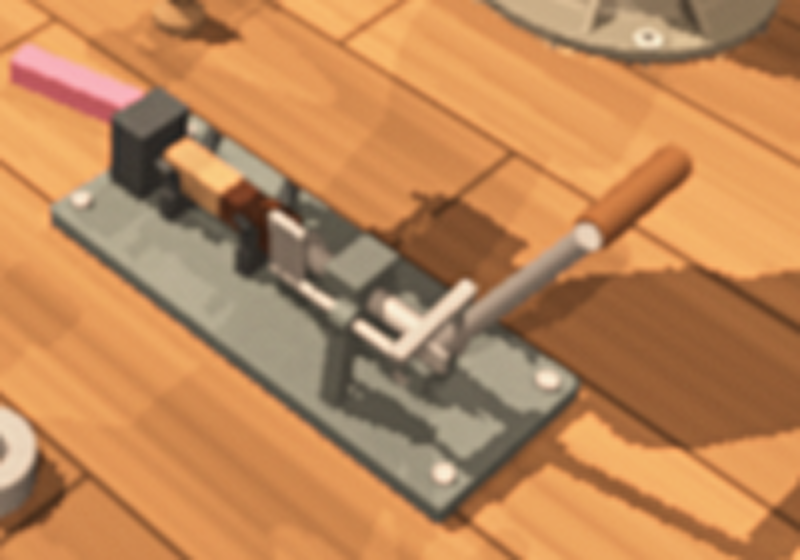

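```bash
python3 - <<'E'
from h import *
c=dict(np.load("w7.npz"))
W=unproj(c,[(321,92),(308,30),(334,30),(309,149.5),(334,149.5)],69);print(W.round(1))
p=[505.8,82.7,1.5678]
d=(W-[p[0],p[1],0]);cs,s=np.cos(p[2]),np.sin(p[2]);print(np.c_[cs*d[:,0]+s*d[:,1],-s*d[:,0]+cs*d[:,1]].round(1))
W=unproj(c,[(299,156),(346,156)],85);print(W.round(1))
crop(c["im"],230,0,410,200,4,"w7c")
E
```

```text
[[505.7  11.   69. ]
 [493.9  65.6  69. ]
 [518.2  65.5  69. ]
 [493.  -44.3  69. ]
 [518.5 -44.5  69. ]]
[[-7.170e+01 -1.000e-01]
 [-1.710e+01  1.180e+01]
 [-1.720e+01 -1.240e+01]
 [-1.271e+02  1.240e+01]
 [-1.272e+02 -1.310e+01]]
[[483.9 -49.5  85. ]
 [529.5 -49.8  85. ]]
```

View pics/w7c.png

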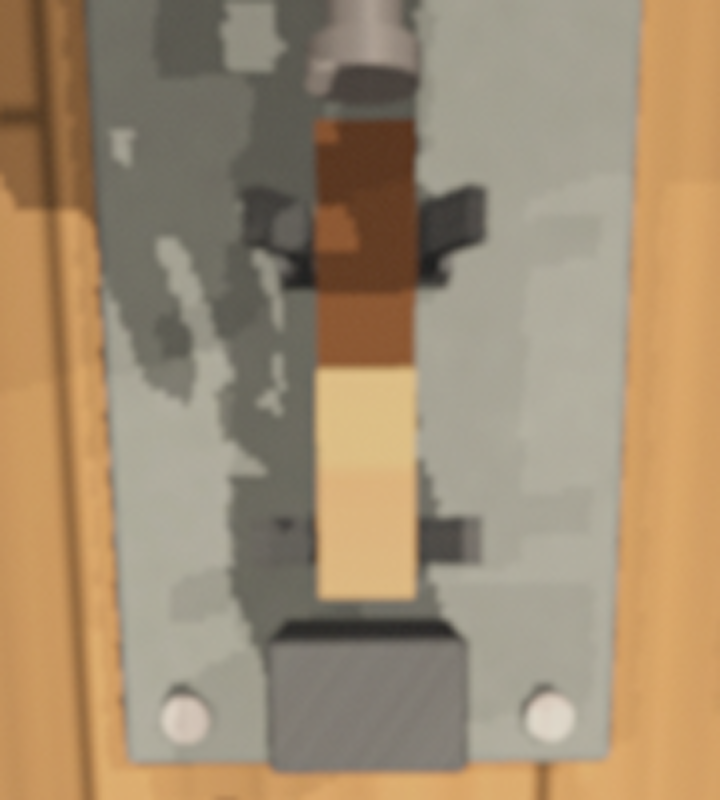

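Call:
{"name": "send_rows", "arguments": {
  "commands": [
    {"xyz":[0,0.1,-0.8],"roll":0},
    {"xyz":[0,0.1,-1],"roll":0},
    {"xyz":[0,0.1,-1],"roll":0},
    {"xyz":[0,0.1,-1],"roll":0},
    {"xyz":[0,0.1,-1],"roll":0},
    {"xyz":[0,0.1,-1],"roll":0},
    {"xyz":[0,0.1,-1],"roll":0},
    {"xyz":[0,0.1,-1],"roll":0},
    {"xyz":[0,0.1,-0.35],"roll":0},
    {"xyz":[0,0,0],"roll":0}
  ]
}}

```text
time: 13.95
position: [527.9, 117.4, 199.1]
tool_rot: [0.5, 0.5, 0.5, -0.5]
contact_force: [-0.8, -0.7, 0.3]
opening: 0.6
```

Call:
{"name": "send_rows", "arguments": {
  "commands": [
    {"xyz":[0.7,0,0],"roll":0},
    {"xyz":[0.8,0,0],"roll":0},
    {"xyz":[0.7,0,0],"roll":0},
    {"xyz":[0.5,0,0],"roll":0},
    {"xyz":[0,0,0],"roll":0},
    {"xyz":[0,0,0],"roll":0}
  ]
}}

```text
time: 14.45
position: [527.9, 113.3, 131.9]
tool_rot: [-0.499, -0.501, -0.499, 0.502]
contact_force: [-0.3, -0.1, 0.6]
opening: 0.1
```

```bash
python3 to.py 594 113 132 -0.004; python3 - <<'E'
from h import *
im,c=grab("wrist","w8")
im,c=grab("scene","s8");crop(im,300,200,500,340,4,"s8c")
E
```

```text
t 14.45 pos [527.9 113.3 131.9] axes x [-0.001 -0.001 -1.   ] y [ 1.    -0.005 -0.001] z [-0.005 -1.     0.001] op 0.1 F [-0.3 -0.1  0.6] j [-0.88  0.37  0.68  2.02 -0.31  0.85 -0.03]
shift units [-0.    2.64 -0.  ]
roll units -0.01 or 35.99
```

View pics/w8.png

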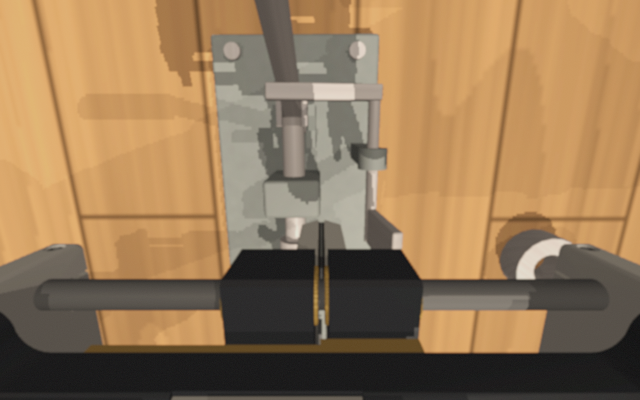

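View pics/s8c.png

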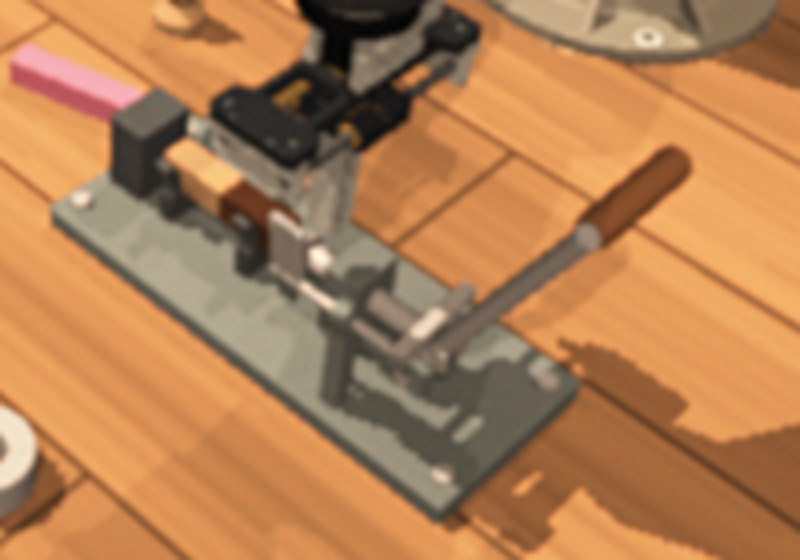

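Call:
{"name": "send_rows", "arguments": {
  "commands": [
    {"xyz":[0,0.3,0],"roll":0},
    {"xyz":[0,0.3,0],"roll":0},
    {"xyz":[0,0.3,0],"roll":0},
    {"xyz":[0,0.3,0],"roll":0},
    {"xyz":[0,0.3,0],"roll":0},
    {"xyz":[0,0.3,0],"roll":0}
  ]
}}

```text
time: 15.05
position: [573.8, 113.7, 131.8]
tool_rot: [-0.499, -0.501, -0.499, 0.501]
contact_force: [-3.2, -0.2, 0.4]
opening: 0.8
```

Call:
{"name": "send_rows", "arguments": {
  "commands": [
    {"xyz":[0,0.3,0],"roll":0},
    {"xyz":[0,0.3,0],"roll":0},
    {"xyz":[0,0.2,0],"roll":0},
    {"xyz":[0,0,0],"roll":0}
  ]
}}

```text
time: 15.38
position: [594.4, 113.6, 132.0]
tool_rot: [0.499, 0.501, 0.499, -0.501]
contact_force: [0.2, 0.0, -0.0]
opening: 0.5
```

```bash
python3 to.py 594 113 132 -0.004; python3 - <<'E'
from h import *
im,c=grab("wrist","w9")
im,c=grab("scene","s9");crop(im,300,200,500,340,4,"s9c")
E
```

```text
t 15.38 pos [594.4 113.6 132. ] axes x [ 0.001 -0.    -1.   ] y [ 1.    -0.004  0.001] z [-0.004 -1.     0.   ] op 0.5 F [ 0.2  0.  -0. ] j [-0.79  0.48  0.65  1.88 -0.36  0.91  0.03]
shift units [-0.   -0.02  0.02]
roll units -0.0 or 36.0
```

View pics/w9.png

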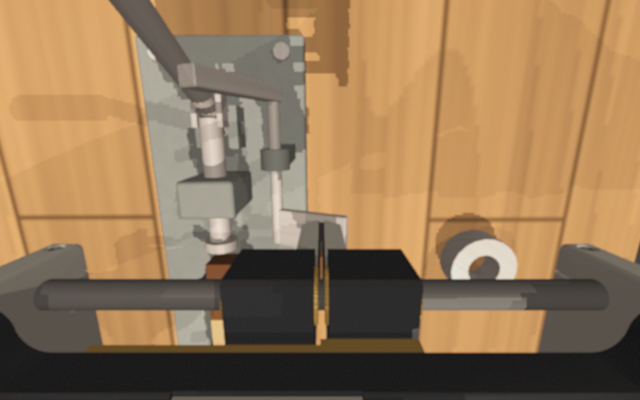

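View pics/s9c.png

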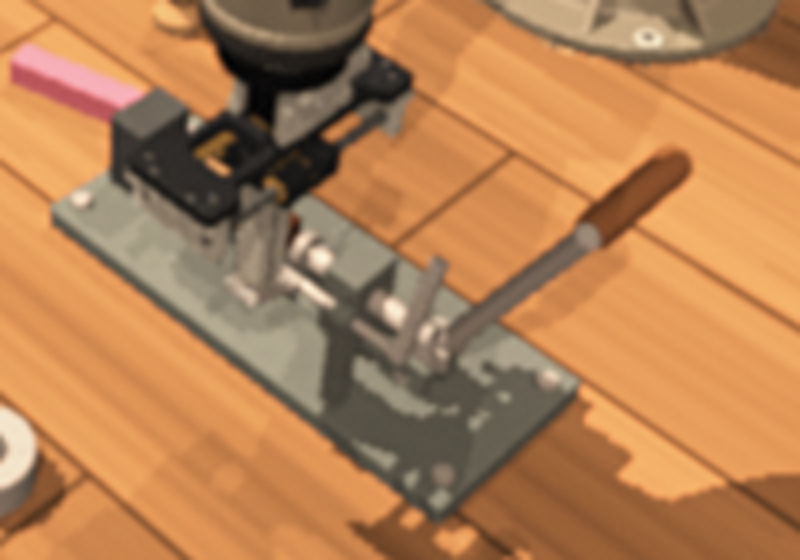

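Call:
{"name": "send_rows", "arguments": {
  "commands": [
    {"xyz":[0.1,0.1,0],"roll":0},
    {"xyz":[0.1,0.05,0],"roll":0},
    {"xyz":[0.1,0,0],"roll":0},
    {"xyz":[0.05,0,0],"roll":0},
    {"xyz":[0,0,0],"roll":0}
  ]
}}

```text
time: 15.9
position: [596.7, 113.7, 122.9]
tool_rot: [-0.499, -0.501, -0.499, 0.501]
contact_force: [0.0, 0.2, 0.2]
opening: 0.5
```

Call:
{"name": "send_rows", "arguments": {
  "commands": [
    {"xyz":[0.08,0,0],"roll":0},
    {"xyz":[0.04,0,0],"roll":0},
    {"xyz":[0,0,0],"roll":0}
  ]
}}

```text
time: 16.15
position: [596.8, 113.7, 120.0]
tool_rot: [-0.499, -0.501, -0.499, 0.501]
contact_force: [0.0, -0.3, -0.3]
opening: 1.0
```

```bash
python3 - <<'E'
from h import *
im,c=grab("wrist","w10")
im,c=grab("scene","s10");crop(im,300,200,500,340,4,"s10c")
E
```

```text
(no output)
```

View pics/s10c.png

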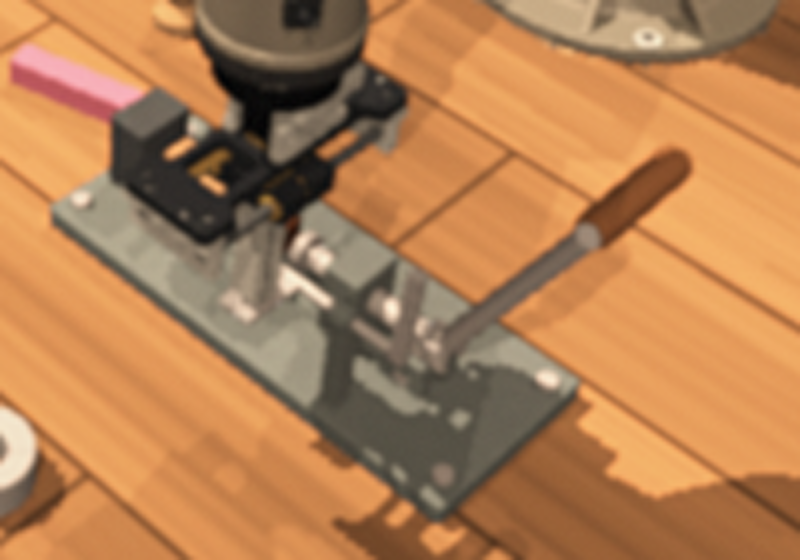

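Call:
{"name": "send_rows", "arguments": {
  "commands": [
    {"xyz":[0.08,0,0],"roll":0},
    {"xyz":[0.04,0,0],"roll":0},
    {"xyz":[0,0,0],"roll":0}
  ]
}}

```text
time: 16.5
position: [597.1, 113.7, 119.2]
tool_rot: [0.499, 0.501, 0.499, -0.501]
contact_force: [-14.1, -0.5, 37.1]
opening: 0.2
```

Call:
{"name": "send_rows", "arguments": {
  "commands": [
    {"xyz":[-0.5,0,0],"roll":0},
    {"xyz":[-0.9,0,0],"roll":0},
    {"xyz":[-1,0,0],"roll":0},
    {"xyz":[-1,0,0],"roll":-1},
    {"xyz":[-1,0,0],"roll":-1},
    {"xyz":[-1,0,0],"roll":-1},
    {"xyz":[-1,0,0],"roll":-1},
    {"xyz":[0,0,0],"roll":-1},
    {"xyz":[0,0,0],"roll":-1},
    {"xyz":[0,0,0],"roll":-1}
  ],
  "fingers": 70
}}

```text
time: 17.33
position: [596.9, 113.8, 277.7]
tool_rot: [0.627, 0.327, 0.627, -0.326]
contact_force: [0.2, -0.2, -0.7]
opening: 63.8
```

```bash
python3 - <<'E'
from h import *
im,c=grab("scene","s11");crop(im,300,200,500,340,4,"s11c")
im,c=grab("top","t11");crop(im,145,180,345,280,4,"t11c")
E
```

```text
(no output)
```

View pics/s11c.png

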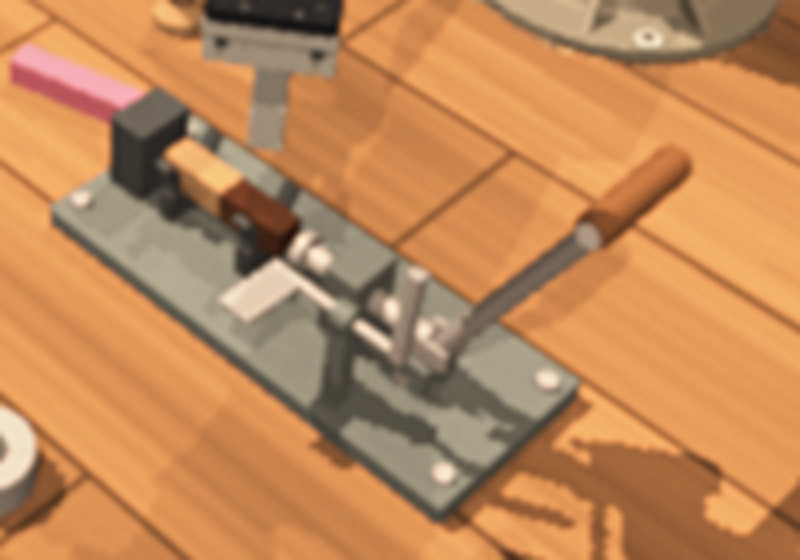

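Call:
{"name": "send_rows", "arguments": {
  "commands": [
    {"xyz":[0,0,0],"roll":-1},
    {"xyz":[0,0,0],"roll":-1},
    {"xyz":[0,0,0],"roll":-1},
    {"xyz":[0,0,0],"roll":-1},
    {"xyz":[0,0,0],"roll":-1},
    {"xyz":[0,0,0],"roll":-1},
    {"xyz":[0,0,0],"roll":-1},
    {"xyz":[0,0,0],"roll":-1},
    {"xyz":[0,0,0],"roll":-1},
    {"xyz":[0,0,0],"roll":-1}
  ]
}}

```text
time: 18.27
position: [596.8, 113.7, 277.0]
tool_rot: [0.706, 0.032, 0.707, -0.032]
contact_force: [0.4, 0.5, -0.6]
opening: 70.0
```

```bash
python3 to.py 451.4 271.9 285 1.568
```

```text
t 18.27 pos [596.8 113.7 277. ] axes x [-0. -0. -1.] y [ 0.09   0.996 -0.   ] z [ 0.996 -0.09  -0.   ] op 70.0 F [ 0.4  0.5 -0.6] j [-0.65  0.28  0.44  1.72 -0.13  1.17  1.31]
shift units [-0.32  5.78 -6.36]
roll units -1.01 or 34.99
```

Call:
{"name": "send_rows", "arguments": {
  "commands": [
    {"xyz":[-0.2,0,0],"roll":-1},
    {"xyz":[0,0.8,-0.7],"roll":0},
    {"xyz":[0,0.8,-0.8],"roll":0},
    {"xyz":[0,0.8,-0.8],"roll":0},
    {"xyz":[0,0.8,-0.8],"roll":0},
    {"xyz":[0,0.8,-0.7],"roll":0},
    {"xyz":[0,0.8,-0.7],"roll":0},
    {"xyz":[0,0.8,-0.7],"roll":0},
    {"xyz":[0,0.7,-0.6],"roll":0},
    {"xyz":[0,0,0],"roll":0}
  ]
}}

```text
time: 19.1
position: [449.5, 275.4, 282.0]
tool_rot: [0.707, 0.001, 0.708, -0.0]
contact_force: [0.6, 1.0, -0.2]
opening: 70.0
```

```bash
python3 to.py 451.4 271.9 217 1.568; python3 - <<'E'
from h import *
im,c=grab("wrist","w12");np.savez("w12.npz",im=im,**c)
print(proj(c,[[451.4,271.9,224]]))
im,c=grab("scene","s12");crop(im,350,150,550,300,4,"s12c")
E
```

```text
t 19.1 pos [449.5 275.4 282. ] axes x [-0.001  0.001 -1.   ] y [0.002 1.    0.001] z [ 1.    -0.002 -0.001] op 70.0 F [ 0.6  1.  -0.2] j [-0.94  0.13  0.3   1.87 -0.04  1.15  0.94]
shift units [ 2.6  -0.14  0.08]
roll units 0.01 or -35.99
[[317.7999738 216.1084495]]
```

View pics/w12.png

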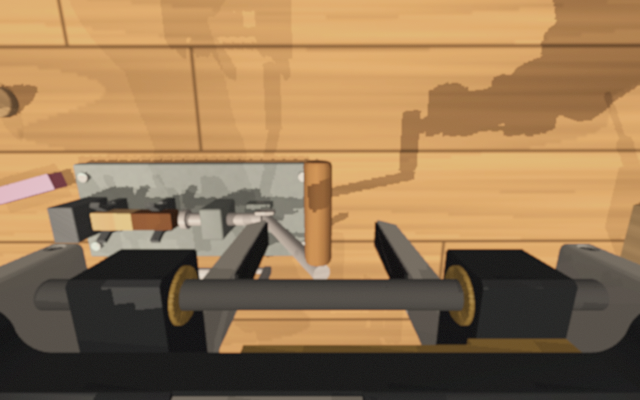

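View pics/s12c.png

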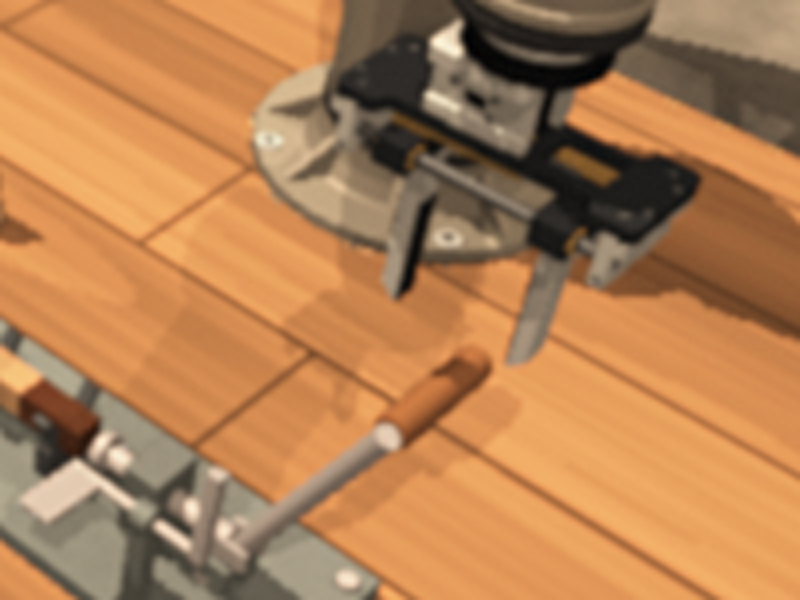

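Call:
{"name": "send_rows", "arguments": {
  "commands": [
    {"xyz":[0.5,-0.14,0.08],"roll":0},
    {"xyz":[0.8,0,0],"roll":0},
    {"xyz":[0.8,0,0],"roll":0},
    {"xyz":[0.6,0,0],"roll":0},
    {"xyz":[0.26,0,0],"roll":0},
    {"xyz":[0,0,0],"roll":0}
  ]
}}

```text
time: 19.7
position: [454.5, 267.1, 207.0]
tool_rot: [0.707, 0.002, 0.708, -0.003]
contact_force: [0.3, -0.5, -0.1]
opening: 69.9
```

Call:
{"name": "send_rows", "arguments": {
  "commands": [
    {"xyz":[0,0,0],"roll":0},
    {"xyz":[0,0,0],"roll":0},
    {"xyz":[0,0,0],"roll":0},
    {"xyz":[0,0,0],"roll":0},
    {"xyz":[0,0,0],"roll":0},
    {"xyz":[0,0,0],"roll":0},
    {"xyz":[0,0,0],"roll":0}
  ],
  "fingers": 10,
  "newtons": 20
}}

```text
time: 20.28
position: [454.6, 269.1, 208.7]
tool_rot: [0.707, 0.002, 0.707, -0.001]
contact_force: [-1.1, 6.4, 4.6]
opening: 26.8
```

```bash
python3 to.py 451.4 271.9 208 1.568; python3 - <<'E'
from h import *
o=get_obs();p=np.array(o["position"])
import math
L=205*1.0
# handle path: pivot press (100,27): radius/angle
r=math.hypot(89,185);a0=math.atan2(89,185)
for th in [0,.1,.2,.3,.4,.5,.55,.6,.65,.7]:
    print(th,np.round([r*math.sin(a0-th)-89, r*math.cos(a0-th)-185],1))
E
```

```text
t 20.28 pos [454.6 269.1 208.7] axes x [ 0.001  0.001 -1.   ] y [0.003 1.    0.001] z [ 1.    -0.003  0.001] op 26.8 F [-1.1  6.4  4.6] j [-0.92  0.2   0.3   1.96 -0.07  0.99  0.98]
shift units [ 0.03  0.11 -0.13]
roll units -0.01 or 35.99
0 [ 0. -0.]
0.1 [-18.9   8. ]
0.2 [-38.5  14. ]
0.3 [-58.6  18. ]
0.4 [-79.1  20.1]
0.5 [-99.6  20. ]
0.55 [-109.8   19.2]
0.6 [-120.    17.9]
0.65 [-130.1   16.1]
0.7 [-140.1   13.8]
```

Call:
{"name": "send_rows", "arguments": {
  "commands": [
    {"xyz":[-0.16,-0.38,0],"roll":0},
    {"xyz":[-0.16,-0.38,0],"roll":0},
    {"xyz":[-0.12,-0.39,0],"roll":0},
    {"xyz":[-0.12,-0.39,0],"roll":0},
    {"xyz":[0,0,0],"roll":0},
    {"xyz":[0,0,0],"roll":0}
  ]
}}

```text
time: 20.78
position: [454.5, 230.9, 223.4]
tool_rot: [0.708, 0.002, 0.707, -0.0]
contact_force: [-2.7, 6.8, 7.9]
opening: 23.4
```

```bash
python3 - <<'E'
from h import *
im,c=grab("wrist","w13")
im,c=grab("scene","s13");crop(im,300,150,500,300,4,"s13c")
E
```

```text
(no output)
```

View pics/s13c.png

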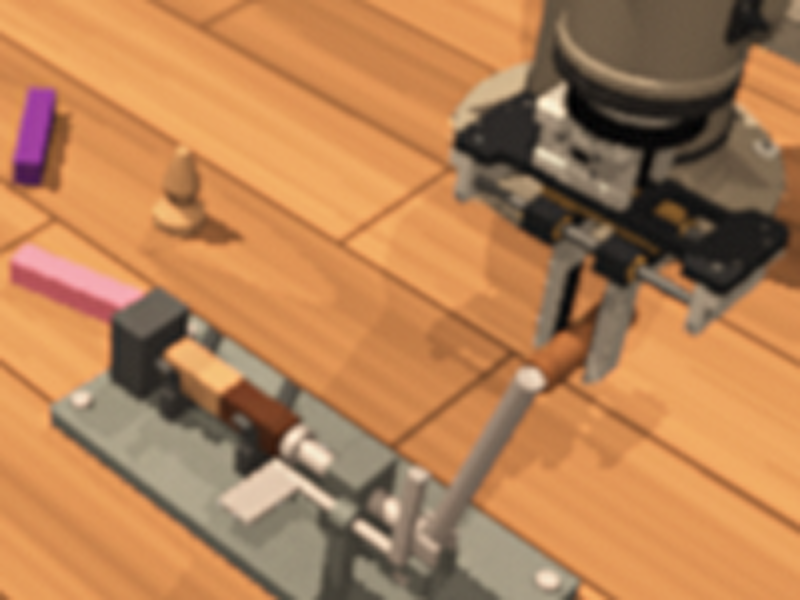

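Call:
{"name": "send_rows", "arguments": {
  "commands": [
    {"xyz":[-0.14,-0.4,0],"roll":0},
    {"xyz":[-0.1,-0.4,0],"roll":0},
    {"xyz":[-0.04,-0.41,0],"roll":0},
    {"xyz":[-0.04,-0.41,0],"roll":0},
    {"xyz":[0,-0.41,0],"roll":0},
    {"xyz":[0,0,0],"roll":0},
    {"xyz":[0,0,0],"roll":0}
  ]
}}

```text
time: 21.47
position: [454.4, 179.6, 231.1]
tool_rot: [0.707, 0.002, 0.707, -0.001]
contact_force: [-1.9, 4.3, 8.0]
opening: 23.5
```

Call:
{"name": "send_rows", "arguments": {
  "commands": [
    {"xyz":[0,-0.4,0],"roll":0},
    {"xyz":[0,-0.3,0],"roll":0},
    {"xyz":[0.02,-0.2,0],"roll":0},
    {"xyz":[0,0,0],"roll":0},
    {"xyz":[0,0,0],"roll":0}
  ]
}}

```text
time: 21.88
position: [454.3, 157.2, 230.3]
tool_rot: [0.707, 0.002, 0.707, -0.001]
contact_force: [-1.2, 5.1, 8.1]
opening: 23.7
```

Call:
{"name": "send_rows", "arguments": {
  "commands": [
    {"xyz":[0.0,-0.15,0],"roll":0},
    {"xyz":[0.03,-0.15,0],"roll":0},
    {"xyz":[0,0,0],"roll":0},
    {"xyz":[0,0,0],"roll":0}
  ]
}}

```text
time: 22.22
position: [454.3, 151.1, 229.6]
tool_rot: [0.707, 0.002, 0.707, -0.0]
contact_force: [-1.1, 11.0, 6.0]
opening: 23.5
```

Call:
{"name": "send_rows", "arguments": {
  "commands": [
    {"xyz":[0,-0.1,0],"roll":0},
    {"xyz":[0,0,0],"roll":0},
    {"xyz":[0,0,0],"roll":0},
    {"xyz":[0,0,0],"roll":0}
  ]
}}

```text
time: 22.55
position: [454.2, 149.8, 229.6]
tool_rot: [0.708, 0.002, 0.707, 0.001]
contact_force: [-0.9, 18.9, 2.2]
opening: 23.6
```

```bash
python3 to.py; python3 - <<'E'
from h import *
im,c=grab("wrist","w14");crop(im,0,120,400,320,2,"w14c")
im,c=grab("scene","s14");crop(im,300,180,500,330,4,"s14c")
im,c=grab("top","t14");np.savez("t14.npz",im=im,**c);crop(im,145,120,345,300,4,"t14c")
E
```

```text
t 22.55 pos [454.2 149.8 229.6] axes x [ 0.001  0.004 -1.   ] y [0.002 1.    0.004] z [ 1.    -0.002  0.001] op 23.6 F [-0.9 18.9  2.2] j [-0.8   0.08  0.37  2.04 -0.04  1.02  1.16]
```

View pics/s14c.png

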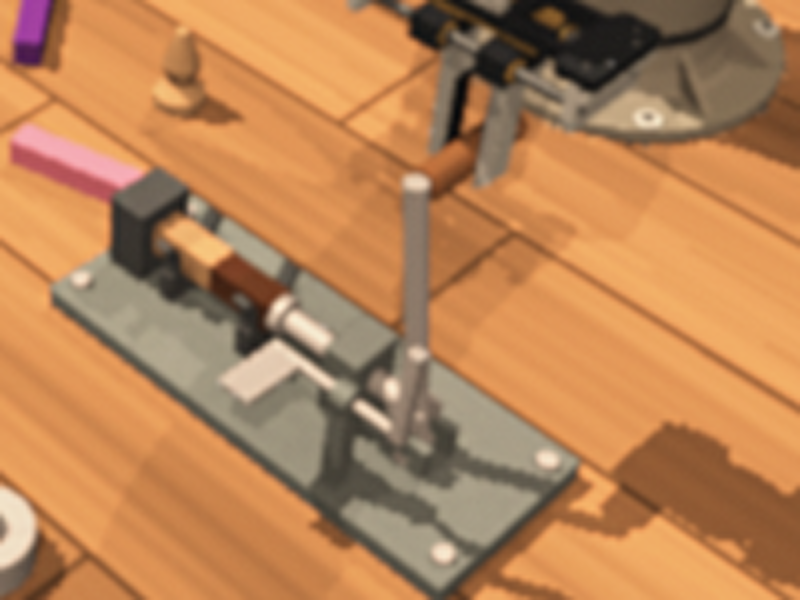

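View pics/t14c.png

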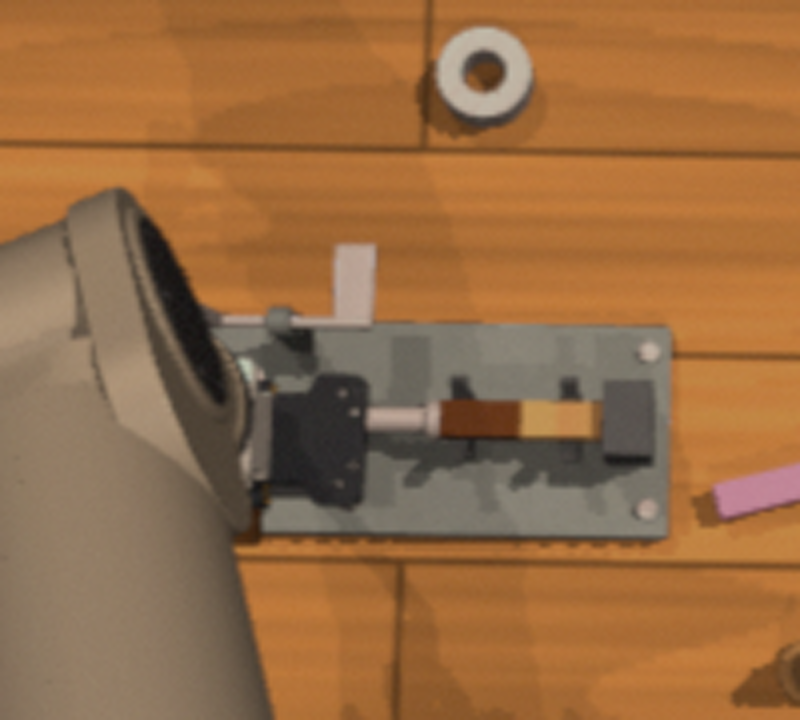

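View pics/w14c.png

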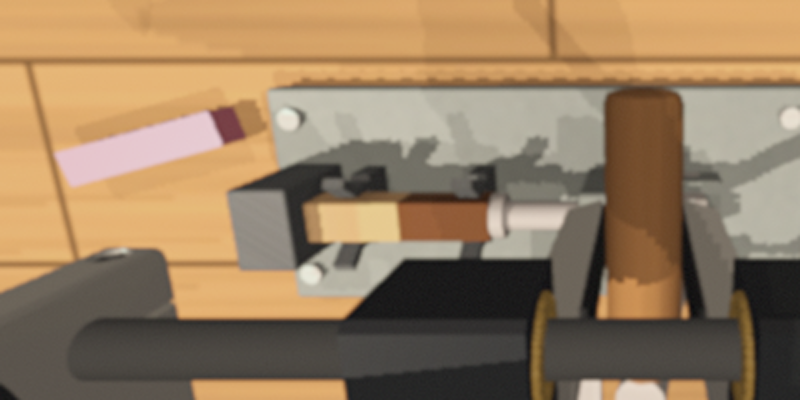

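Call:
{"name": "send_rows", "arguments": {
  "commands": [
    {"xyz":[0,0,0],"roll":0},
    {"xyz":[0,0,0],"roll":0},
    {"xyz":[0,0,0],"roll":0},
    {"xyz":[0,0,0],"roll":0},
    {"xyz":[0,0,0],"roll":0}
  ]
}}

```text
time: 23.12
position: [454.3, 149.8, 229.6]
tool_rot: [0.708, 0.002, 0.707, 0.001]
contact_force: [-0.2, 18.3, 1.9]
opening: 23.1
```

```bash
python3 to.py; python3 -c "
from plant import *
print(sign_off())"
```

```text
t 23.12 pos [454.3 149.8 229.6] axes x [ 0.001  0.004 -1.   ] y [0.002 1.    0.004] z [ 1.    -0.002  0.001] op 23.1 F [-0.2 18.3  1.9] j [-0.8   0.08  0.37  2.04 -0.04  1.02  1.16]
the job is handed in; nothing more can be done
None
```

I laid the two-tone blank in both saddles and let go, flipped the safety catch, then pulled the lever. I handed in at 23.1 s, still gripping the handle; no verdict was reported.

**Blank:** before the pull I measured its centre at about press x = -72, within 1 mm sideways. In the last pictures it lies straight in both saddles, between the ram nose and the anvil.

**Catch:** the pictures show the bar upright and the tab level. The fingers met the stop at about 37 N before I backed off.

**Lever:** from the handle position it is at about 0.6 rad. The pull was steady at about 18 N over the last half second. By the given rule of 6 N per extra newton, that is well over 10 N on the blank. I did not measure the force on the blank directly.

**Other items:** the collar and finial appear undisturbed in the last pictures. I did not check the bowl again at the end; the arm never went near it after picking up the blank.

**Disagreements:** the wrist-view fit of the press was off by up to about 2.6 pixels, but its position agreed with the other views to within 1 mm. When the fingers closed on the blank, the tool read 3 mm higher than commanded, with about 6 N upward. It caused no problem in placing the blank.

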